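Lay the bangle mandrel in its cradle and hold the keeper plate over the screw holes

ROBOT

A 6-joint arm with a two-finger parallel gripper is mounted at the origin on the work surface. World frame = base frame: x ahead of the robot, y to its left, z up, the work surface at z = 0. Lengths are in m, angles in degrees, forces in N, time in s.
With the tool pointing down it reaches from about 0.25 to 0.725 m from the base axis. Payload 9.7 kg.
Tool frame: the origin (TCP) lies at the very end of the fingers, on their centre line; the grasp point (between the pads) lies 19 mm behind it (bot.grip_point_offset is the z of the grasp point in the tool frame, in m); z points along the fingers, x is the direction in which the jaws open and shut, and the axes are right-handed (so a half turn about z gives the same grasp; the last joint's range is limited). The gripper opens to 85 mm and grips with 20 to 120 N. Pads are 22 mm wide; open, the fingers measure 114 mm over their backs; the gripper's body (76 mm by 85 mm) begins 54 mm behind the grasp point. The pads swing forward as they close: fully open they stand 13 mm farther back than shut.
Start: joints at [66.177, 4.979, 10.078, 95.1, 0, 90], TCP at [0.222, 0.503, 0.207] pointing down, gripper open.
Joint ranges: [-179.16, 179.16], [-48.56, 103.87], [-65.8, 70.77], [-126.05, 130.52], [-82.76, 87.17], [-180, 180]. Speed limits (degrees/s): [127.2, 127.2, 147.25, 180, 180, 180].

INTERFACE

Orientations are given as [roll, pitch, yaw] about the fixed x, y, z axes, in that order (R = Rz(yaw) Ry(pitch) Rx(roll)).
In Python, from workcell import get_obs, viewer, job_done, bot gives the robot as it stands.
- The arm moves only by the shell command python3 -m handwheel 'ROWS' [FORCE]. ROWS is JSON, a list of rows, each a list of 5 numbers: the closure, from 0 (fully open) to 1 (shut), then the shift along the world's x, y, z in m, then the turn about the world's z in degrees. A call has 1 to 5 rows; each row is the pose to reach, as a shift and turn from the pose measured when the call began; what a row does not reach only later rows make up. A row lasts 1/10 s, in which the tool goes at most 50 mm and 8.59 degrees, less where a joint would pass 70% of its speed; a pose out of reach is approached as far as the arm can. A call with a gripper value outside its range is refused whole. The fingers move at their own pace and stop on an object; FORCE is the grip in N (left out, the last holds). Time passes only in rows, so rows that repeat a pose let the fingers close. It gives the time, the measured TCP pose, the force and the opening at its end, in the units of the state.
- get_obs(): the state, without advancing time (a new reading comes with each control period).
- viewer.camera(name): name is "scene" or "side" or "wrist"; returns a dict with "color" (384x512x3 uint8, blue, green, red), "K" (3x3 intrinsics, pixels), "origin" and "orientation" of the camera in the world. Camera axes: x right, y down, z forward; pixel columns grow to the right and rows downward; lengths in m; the calibration is good to about 2 mm. A picture is of the moment at which its call begins. There is no depth.
- job_done(): hands the job in, once; it reports no verdict.
The state is a dict: "time": time; "q": joint angles; "qd": joint speeds; "joint_efforts": joint torques, N m; "ee_pos": TCP position; "tcp_rot": TCP orientation; "wrist_force": force on the tool from outside, world axes, zero at the start; "torque": the same for the moment, N m; "opening": finger opening in m.
Only numpy, scipy, OpenCV 4.12 (cv2) and the standard library are available. Lean on these libraries where they do the work, as an engineer would, in place of code of your own. Each camera call takes 0.05 s, during which the arm holds its last target.

TASK

Lay the upright wooden bangle mandrel on its side in the cradle, its thick barrel resting fully in both V saddles (the tang may point either way), without dropping it or knocking it over, and let go of it. Then pick up the keeper plate by its grip bar and hold it level and still about 20 mm above the two threaded posts, touching neither them nor the mandrel, so that seen from straight above each threaded hole shows whole through a hole of the plate, ready for a colleague to start the screws. Finish while holding it there - do not set the plate down or let go - and leave the other things on the bench where they are.

Things in the scene. Friction and masses are not known exactly. Their poses are not given: they have to be found in the camera images.
- cradle: Fixed; aluminium base 110 x 150 x 10 mm. Origin: underside centre, z up, x along the lying mandrel. Two white V saddles at x = +-30 (12 thick, 90 degrees, vertex at z 12, upper edges at z 37, 51 apart): a lying barrel has its axis at z 40, its top at z 60, middle within 20 of x = 0. Two square steel posts 26 x 26 at y = +-58, tops at z 62.
- thread_a (a point): Mouth of the threaded hole (6 mm) in the top of the post at the cradle's +y, 62 mm above the bench.
- thread_b (a point): The same on the post at the cradle's -y.
- mandrel: Loose wooden bangle mandrel, upright at the start, tang on top: barrel 40 mm in diameter, 110 long, then a tang 24 in diameter, 40 long (150 in all); 0.1 to 0.2 kg. Origin: centre of the foot; z axis along it towards the tang.
- mandrel_barrel (a point): Middle of the barrel, on its axis, 55 mm from the foot. When it lies well it is within 20 mm of the cradle's middle along the cradle's x.
- mandrel_tang (a point): Middle of the tang, on its axis, 130 mm from the foot: a good place to grip.
- plate: Loose aluminium keeper plate, flat at the start: 40 (x) x 150 (y) x 6 (z) mm, 0.1 to 0.2 kg, a clear hole 14 in diameter near each end, an upright grip bar on its middle, 16 (x) x 50 (y), reaching from 6 to 34 above the underside. Origin: underside centre; z up. Either end may go to either post.
- hole_a (a point): Centre of the hole at the plate's +y end (58 mm from the middle), on the underside.
- hole_b (a point): The same at the -y end.
- gift_box_near: Bystander, to be left alone: small grey gift box with a pale ribbon, 60 x 80 x 32 mm; origin at its underside, z up.
- gift_box_far: Bystander, to be left alone: another small grey gift box, 60 x 80 x 32 mm; origin at its underside, z up.
- ring_tray: Bystander, to be left alone: low white tray of copper rings, 100 x 140 x 18 mm; origin at its underside, z up.
- magnifier: Bystander, to be left alone: hand magnifier lying flat: 90 mm black lens ring and white handle, about 180 long, 18 high; origin between lens and handle, on the bench
- screwdriver: Bystander, to be left alone: screwdriver with a grey handle lying flat, length 170 mm; origin at its underside.
- screw_dish: Bystander, to be left alone: small round steel dish, height 22, diameter 70 mm; origin at its underside, z up.
- ring_cone: Bystander, to be left alone: white display cone for rings, diameter at the foot 52, height 70 mm; origin at its underside, z up.
Not all that is in view belongs to the job. What is shaped like the mandrel but blue or turquoise is not meant. There is more than one size of the cradle; the job needs the larger.

How it is judged:
By the outcome, as a careful person would: the job done as asked, in the order asked, and still so for the second after the job is handed in, while the arm keeps its last pose, push and grip.
It also fails if it takes over 56 s, if anything falls off the work surface, if the arm or the gripper's body presses on something with over 40 N, if the wrist force passes 120 N, or if a joint passes its speed limit or range.

## Working session

There is one attempt and no reset: what is moved stays moved. The work goes in short steps, Python scripts to look and compute and a shell command to move; the robot and the scene stay as the last step left them, time stands still between calls to the robot, and variables do not carry over. Pictures are saved under pics/ and viewed, and the job is handed in when it is done.

```bash
mkdir -p pics; ls; python3 - <<'E'
from workcell import get_obs, viewer, bot
import cv2,numpy as np
o=get_obs();print(o)
print([a for a in dir(bot) if a[0]!='_'], bot.grip_point_offset)
for n in ["scene","side","wrist"]:
    c=viewer.camera(n);cv2.imwrite(f"pics/{n}0.png",c["color"])
    print(n,c["K"],c["origin"],c["orientation"])
E
```

```text
pics
{'time': 0.0, 'q': array([6.61754035e+01, 5.01076186e+00, 1.00344447e+01, 9.50991748e+01,
       1.61245510e-03, 9.00010968e+01]), 'qd': array([-0.00781565, -0.07572686, -0.03207418, -0.00614622, -0.03448963,
        0.00979726]), 'joint_efforts': array([-2.00036018e-03, -5.20387530e+01,  4.64803183e+01,  1.61991088e-02,
        1.48387363e-05,  1.43624845e-05]), 'ee_pos': array([0.22205333, 0.50289905, 0.20628625]), 'tcp_rot': array([-1.79998389e+02,  7.54919774e-02,  6.61743067e+01]), 'wrist_force': array([ 0.20885081,  0.23175288, -0.00340059]), 'torque': array([-0.00327445,  0.0064791 ,  0.03418556]), 'opening': 0.08565474013447279}
['PlanningError', 'grip_point_offset'] -0.0187
scene [[496.24026559   0.         270.54426726]
 [  0.         496.24026559 188.50586244]
 [  0.           0.           1.        ]] [ 1.33986505 -0.81522697  1.27063438] [-135.92529619    0.72545267   44.50859385]
side [[376.33403397   0.         251.1710208 ]
 [  0.         376.33403397 187.01962662]
 [  0.           0.           1.        ]] [0.32573412 0.85726479 1.05378117] [-136.33639918    0.44028503 -167.71973102]
wrist [[302.52544613   0.         252.95752769]
 [  0.         302.52544613 192.34608565]
 [  0.           0.           1.        ]] [0.14839141 0.5355796  0.37341647] [1.61826475e+02 4.84955046e-02 6.61132306e+01]
```

View pics/scene0.png

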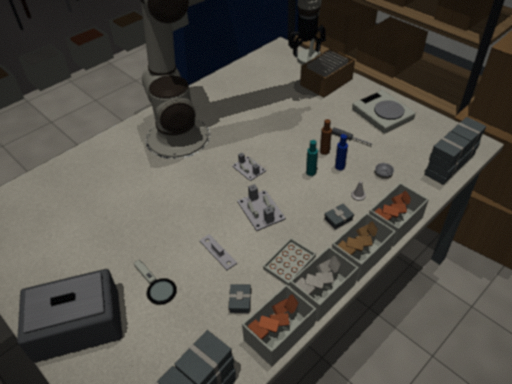

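View pics/side0.png

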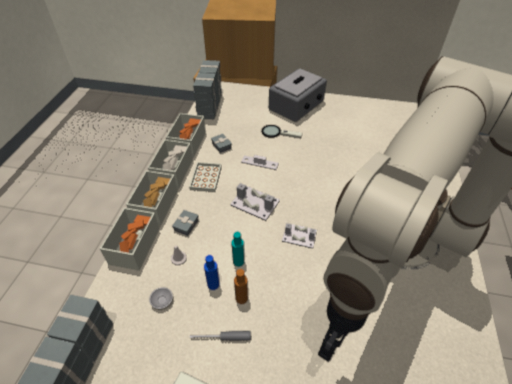

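View pics/wrist0.png

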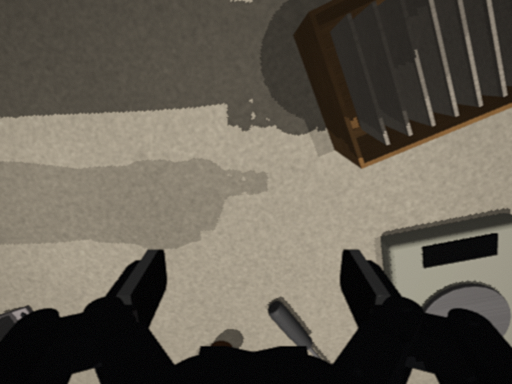

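The scene view has three mandrel shapes: brown at (326,137), blue at (342,153) and turquoise at (312,158). The brown, wooden one fits. There are two cradles, at (261,207) and (249,166), and the first is the larger. The plate is at (218,252). I'll confirm these in an enlarged crop.

```bash
python3 - <<'E'
import cv2,numpy as np
a=cv2.imread("pics/scene0.png")[110:280,190:390]
b=cv2.imread("pics/side0.png")[140:320,170:330]
cv2.imwrite("pics/c1.png",cv2.resize(a,None,fx=4,fy=3.5,interpolation=cv2.INTER_CUBIC)if 0 else cv2.resize(a,(700,595),interpolation=cv2.INTER_CUBIC))
cv2.imwrite("pics/c2.png",cv2.resize(b,(533,600),interpolation=cv2.INTER_CUBIC))
E
```

```text
(no output)
```

View pics/c1.png

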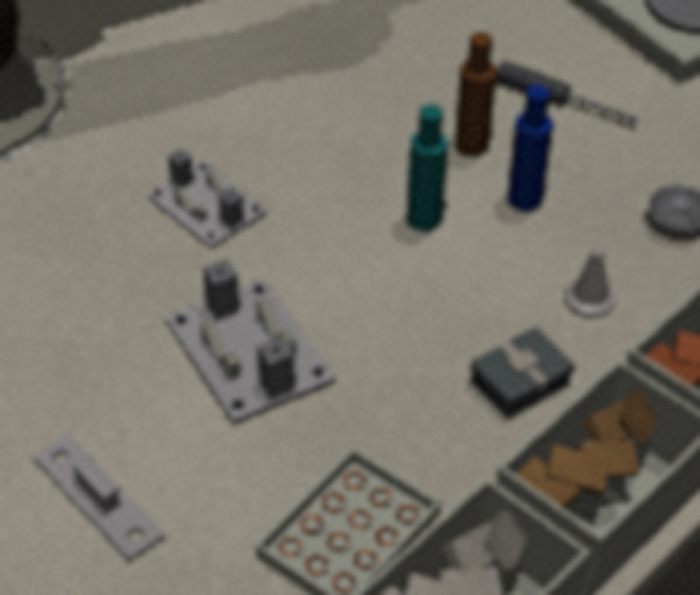

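View pics/c2.png

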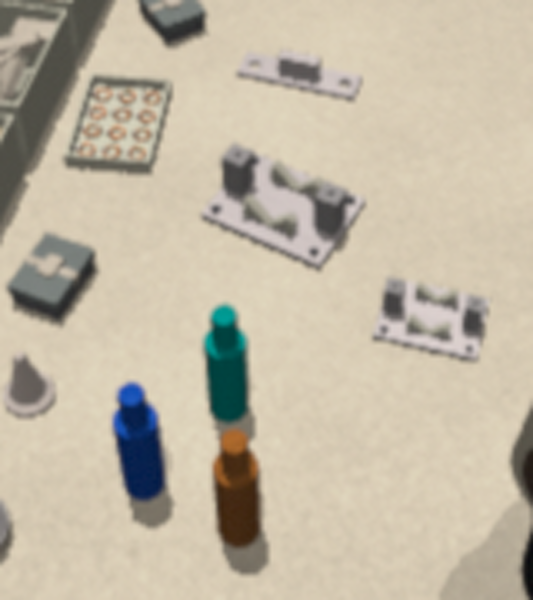

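```bash
cat > h.py <<'E'
import numpy as np,cv2
from scipy.spatial.transform import Rotation as R
from workcell import viewer,get_obs
def cam(n):
    c=viewer.camera(n);c["R"]=R.from_euler("xyz",c["orientation"],degrees=True).as_matrix();c["o"]=np.array(c["origin"]);return c
def ray(c,p):
    d=c["R"]@np.linalg.inv(c["K"])@np.array([p[0],p[1],1.]);return c["o"],d/np.linalg.norm(d)
def pl(c,p,z):
    o,d=ray(c,p);return (o+d*(z-o[2])/d[2])
def tri(c1,p1,c2,p2):
    o1,d1=ray(c1,p1);o2,d2=ray(c2,p2)
    s=np.linalg.lstsq(np.c_[d1,-d2],o2-o1,rcond=None)[0]
    a=o1+s[0]*d1;b=o2+s[1]*d2;return (a+b)/2,np.linalg.norm(a-b)
def proj(c,P):
    q=c["K"]@(c["R"].T@(np.array(P)-c["o"]));return q[:2]/q[2]
E
python3 - <<'E'
from h import *
np.set_printoptions(precision=4,suppress=True)
S=cam("scene");D=cam("side")
c1=lambda u,v:(190+(u+.5)/3.5-.5,110+(v+.5)/3.5-.5)
c2=lambda u,v:(170+(u+.5)*160/533-.5,140+(v+.5)*.3-.5)
for n,a in dict(postN=(222,270),postF=(277,343)).items(): print(n,pl(S,c1(*a),.062))
for n,a in dict(postL=(239,156),postR=(331,191)).items(): print(n,pl(D,c2(*a),.062))
print("base S",[pl(S,c1(*a),.010)[:2] for a in [(167,318),(262,283),(333,378),(236,418)]])
print("base D",[pl(D,c2(*a),.010)[:2] for a in [(203,210),(240,150),(364,203),(320,265)]])
print("plate S",[pl(S,c1(*a),.006)[:2] for a in [(62,456),(136,533)]],[pl(S,c1(*a),.006)[:2] for a in [(36,458),(66,437),(162,540),(132,557)]])
print("plate D",[pl(D,c2(*a),.006)[:2] for a in [(257,64),(345,82)]])
def brown(c,box):
    h=cv2.cvtColor(c["color"],cv2.COLOR_BGR2HSV);m=((h[...,0]<14)&(h[...,1]>140)).astype(np.uint8)
    k=np.zeros_like(m);x0,x1,y0,y1=box;k[y0:y1,x0:x1]=m[y0:y1,x0:x1]
    ys,xs=np.nonzero(k);print(len(xs),xs.min(),xs.max(),ys.min(),ys.max())
    for y in range(ys.min(),ys.max()+1,3):
        r=xs[ys==y];print(y,r.min(),r.max(),end='; ')
    print()
brown(S,(315,335,115,160));brown(D,(230,252,265,310))
E
```

```text
postN [ 0.4599 -0.0267  0.062 ]
postF [ 0.5654 -0.0574  0.062 ]
postL [ 0.57   -0.0615  0.062 ]
postR [ 0.4621 -0.0314  0.062 ]
base S [array([ 0.4304, -0.0766]), array([0.4643, 0.0224]), array([ 0.6022, -0.0197]), array([ 0.5707, -0.1185])]
base D [array([ 0.6028, -0.0209]), array([ 0.5839, -0.1193]), array([ 0.4301, -0.0679]), array([0.4616, 0.0288])]
plate S [array([ 0.4848, -0.2594]), array([ 0.5983, -0.2701])] [array([ 0.4693, -0.2776]), array([ 0.4703, -0.2422]), array([ 0.6205, -0.2591]), array([ 0.6149, -0.2897])]
plate D [array([ 0.5984, -0.2722]), array([ 0.4856, -0.2622])]
195 322 331 120 153
120 326 328; 123 326 327; 126 325 328; 129 323 330; 132 323 330; 135 322 329; 138 322 329; 141 322 328; 144 322 328; 147 322 328; 150 322 328; 153 324 325; 
64 234 246 269 302
269 241 241; Traceback (most recent call last):
  File "<stdin>", line 19, in <module>
  File "<stdin>", line 17, in brown
    return umr_minimum(a, axis, None, out, keepdims, initial, where)
ValueError: zero-size array to reduction operation minimum which has no identity
```

```bash
python3 - <<'E'
from h import *
np.set_printoptions(precision=4,suppress=True)
S=cam("scene");D=cam("side")
c1=lambda u,v:(190+(u+.5)/3.5-.5,110+(v+.5)/3.5-.5)
c2=lambda u,v:(170+(u+.5)*160/533-.5,140+(v+.5)*.3-.5)
print("mandrel top",tri(S,c1(481,39),D,c2(234,439)),pl(S,c1(481,39),.15),pl(D,c2(234,439),.15))
print("blue",tri(S,c1(537,92),D,c2(131,392)))
print("turq",tri(S,c1(430,112),D,c2(224,315)))
print("small posts",pl(S,c1(179,158),.045),pl(S,c1(230,195),.045))
print("box",pl(S,c1(521,370),.03),"cone",pl(S,c1(594,300),.0))
print("driver",pl(S,c1(500,75),.01),pl(S,c1(568,92),.01),pl(S,c1(635,123),0))
E
```

```text
mandrel top (array([0.478 , 0.3334, 0.1498]), np.float64(0.0009450827413833843)) [0.4777 0.333  0.15  ] [0.4784 0.3338 0.15  ]
blue (array([0.5735, 0.3071, 0.1497]), np.float64(0.0021024861651557326))
turq (array([0.5157, 0.2116, 0.1484]), np.float64(0.0023780787781248706))
small posts [0.2965 0.0676 0.045 ] [0.376  0.0651 0.045 ]
box [0.7348 0.0977 0.03  ] cone [0.7141 0.2427 0.    ]
driver [0.4278 0.441  0.01  ] [0.502  0.4704 0.01  ] [0.582  0.4895 0.    ]
```

The crop confirms it: the wooden brown mandrel stands at about (0.478, 0.333). The larger cradle is centred near (0.515, -0.045) with its post axis at about -16°. The plate is at about (0.542, -0.266). I'll move over the mandrel with the jaws along the cradle's y.

```bash
python3 -m handwheel '[[0,0.026,-0.017,0,-8],[0,0.051,-0.034,0,-16],[0,0.077,-0.051,0,-24],[0,0.102,-0.068,0,-32],[0,0.128,-0.085,0,-41]]' 60; python3 -c "
from h import *;o=get_obs();print(o['q'],o['ee_pos'],o['tcp_rot'],o['wrist_force'])"
```

```text
time: 0.85
ee_pos: [0.351, 0.4173, 0.2069]
tcp_rot: [-180.0, 0.0, 25.3]
wrist_force: [0.6, 1.2, -0.9]
opening: 0.0854
[4.99303459e+01 4.33327934e+00 9.37807486e+00 9.50532097e+01
 1.05468348e-02 1.14671384e+02] [0.35097037 0.41732747 0.20687973] [-1.79993928e+02  1.20485183e-02  2.52589618e+01] [ 0.56578956  1.18678466 -0.86284672]
```

```bash
python3 -m handwheel '[[0,0.026,-0.017,0,-8.3],[0,0.051,-0.034,0,-16.6],[0,0.076,-0.05,0,-24.9],[0,0.102,-0.067,0,-33.2],[0,0.127,-0.084,0,-41.5]]'; python3 - <<'E'
from h import *
for n in ["wrist","side","scene"]:
    c=cam(n);cv2.imwrite(f"pics/{n}1.png",c["color"])
    print(n,proj(c,[.478,.3334,.15]),proj(c,[.478,.3334,.0]))
    if n=="wrist": print(c["o"])
E
```

```text
time: 1.35
ee_pos: [0.479, 0.3325, 0.2068]
tcp_rot: [-180.0, 0.0, -16.6]
wrist_force: [0.8, 1.1, 0.1]
opening: 0.0854
wrist [252.19444745 199.65002961] [252.43953142 159.76928433]
[0.50122627 0.40924441 0.3739205 ]
side [240.05638473 271.23825177] [241.49699793 297.44903837]
scene [327.19912019 120.76925498] [324.4836221  151.84170869]
```

View pics/wrist1.png

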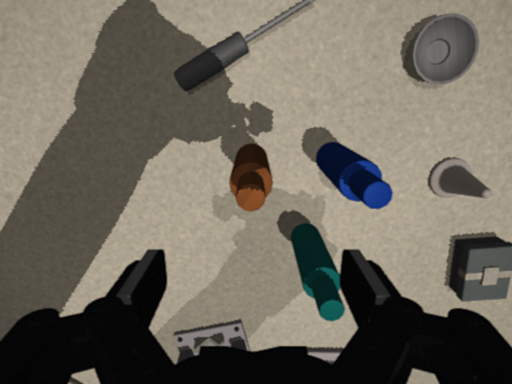

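View pics/side1.png

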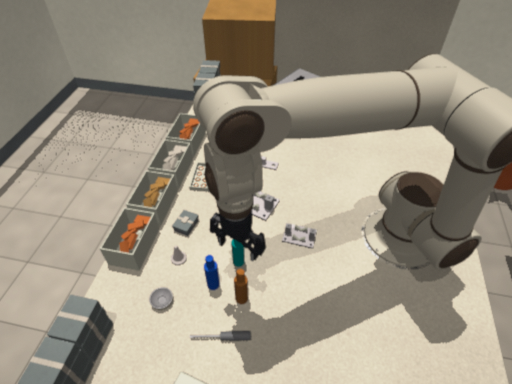

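The wrist view shows the brown tang top at (250,198), against a prediction of (252,200). That is about 1.5 mm off along the jaws, so I'll correct it and descend.

```bash
python3 -m handwheel '[[0,-0.002,0.001,-0.02,0.3],[0,-0.002,0.001,-0.045,0.3],[0,-0.002,0.001,-0.07,0.3],[0,-0.002,0.001,-0.089,0.3],[0,-0.002,0.001,-0.089,0.3]]'; python3 - <<'E'
from h import *
for n in ["wrist","side"]:
    c=cam(n);cv2.imwrite(f"pics/{n}2.png",c["color"])
E
```

```text
time: 2.0
ee_pos: [0.475, 0.3331, 0.1147]
tcp_rot: [179.8, 0.2, -15.9]
wrist_force: [0.2, -0.1, -0.2]
opening: 0.0856
```

View pics/wrist2.png

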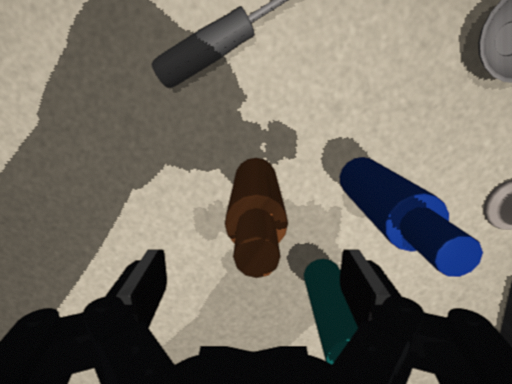

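```bash
python3 -m handwheel '[[0.3,0.002,0,0.003,0],[0.6,0.002,0,0.003,0],[1,0.002,0,0.003,0],[1,0.002,0,0.003,0],[1,0.002,0,0.003,0]]' 40;python3 -m handwheel '[[1,0,0,0,0],[1,0,0,0,0]]'; python3 - <<'E'
from h import *
for n in ["wrist","side"]:
    c=cam(n);cv2.imwrite(f"pics/{n}3.png",c["color"])
o=get_obs();print(o['ee_pos'],o['wrist_force'])
E
```

```text
time: 2.6
ee_pos: [0.4786, 0.3339, 0.1216]
tcp_rot: [-180.0, 0.0, -16.0]
wrist_force: [-0.5, 0.5, 3.4]
opening: 0.0208
time: 2.8
ee_pos: [0.4786, 0.3339, 0.1217]
tcp_rot: [-180.0, 0.0, -16.0]
wrist_force: [0.4, -0.1, 0.8]
opening: 0.0208
[0.47861426 0.33388824 0.12163372] [-0.89994335  0.01605766  2.15510203]
```

View pics/wrist3.png

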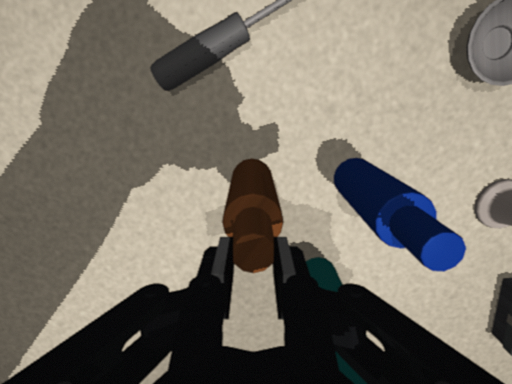

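```bash
python3 - <<'E'
from h import *
c=cam("wrist");o=get_obs()
img=cv2.resize(c["color"][180:330,170:340],(680,600),interpolation=cv2.INTER_CUBIC)
for P in ([.478,.3334,.15],[.478,.3334,.11],o['ee_pos'],o['ee_pos']+[0,0,.0187],o['ee_pos']+[0,0,.03]):
    p=proj(c,P);print(p);cv2.circle(img,(int((p[0]-170)*4),int((p[1]-180)*4)),4,(0,255,0),-1)
cv2.imwrite("pics/w3z.png",img)
c=cam("side");cv2.imwrite("pics/s3z.png",cv2.resize(c["color"][220:320,180:300],(720,600),interpolation=cv2.INTER_CUBIC))
E
```

```text
[253.35709455 256.74662084]
[253.26416514 224.88924304]
[254.00863471 231.81790444]
[254.12948811 246.64596519]
[254.21593892 257.25301349]
```

View pics/w3z.png

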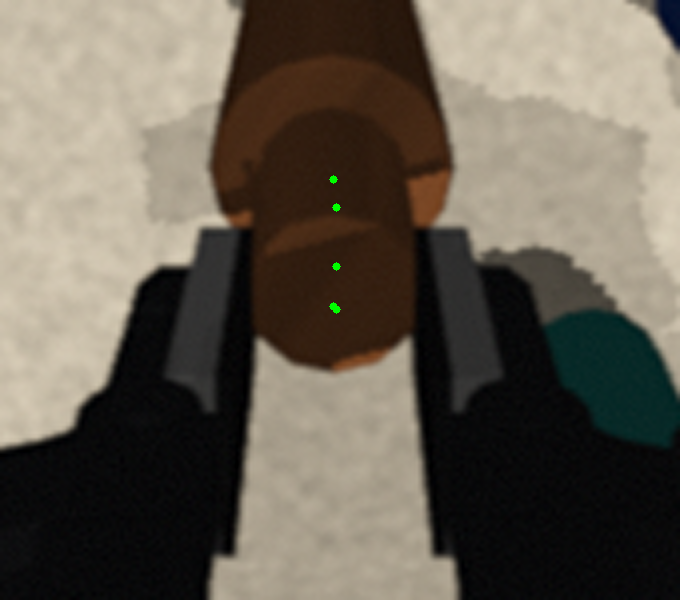

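View pics/s3z.png

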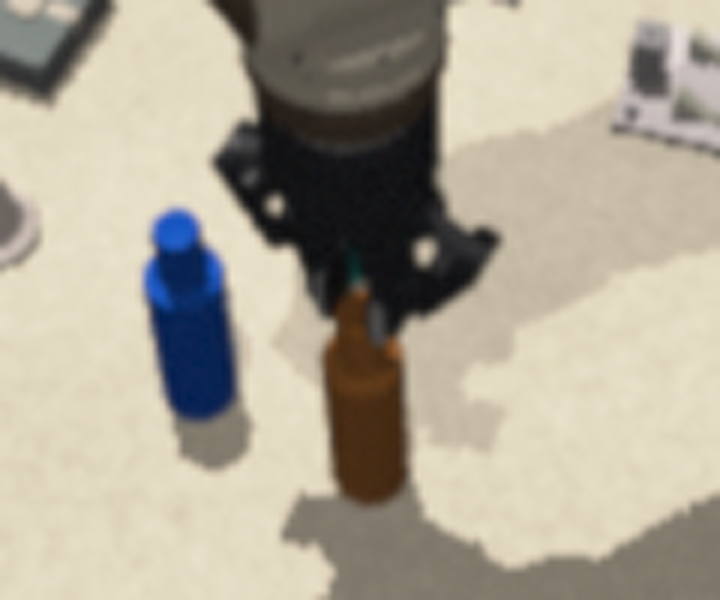

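The tang is centred between the pads. Next I'll lift it a little and carry it to the free bench area near (0.39, 0.20).

```bash
python3 -m handwheel '[[1,0,0,0.015,0],[1,-0.02,-0.03,0.025,0],[1,-0.045,-0.065,0.025,0],[1,-0.07,-0.1,0.025,0],[1,-0.089,-0.134,0.025,0]]' 40;python3 -m handwheel '[[1,0,0,0,0],[1,0,0,-0.01,0],[1,0,0,-0.02,0],[1,0,0,-0.02,0]]'; python3 - <<'E'
from h import *
for n in ["wrist","side"]:
    c=cam(n);cv2.imwrite(f"pics/{n}4.png",c["color"])
o=get_obs();print(o['ee_pos'],o['wrist_force'])
c=cam("side");cv2.imwrite("pics/s4z.png",cv2.resize(c["color"][200:320,220:360],(700,600),interpolation=cv2.INTER_CUBIC))
E
```

```text
time: 3.5
ee_pos: [0.3883, 0.1987, 0.1474]
tcp_rot: [-180.0, 0.0, -15.9]
wrist_force: [-0.1, -0.4, -0.9]
opening: 0.0208
time: 3.9
ee_pos: [0.3879, 0.1989, 0.1254]
tcp_rot: [179.9, 0.1, -15.9]
wrist_force: [-0.0, -0.1, -1.0]
opening: 0.021
[0.38819188 0.19907105 0.12664854] [ 0.04138751  0.17244155 -1.46752289]
```

View pics/s4z.png

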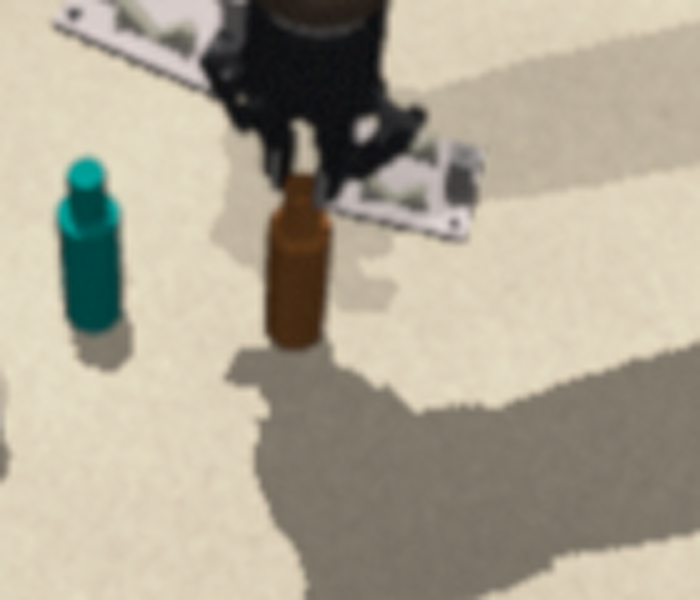

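It weighs about 1.1 N and hangs about 5 mm above the bench. I'll touch it down with a soft grip and start tilting it about the foot rim, tang toward the cradle's +x.

```bash
python3 -m handwheel '[[1,0,0,-0.003,0],[1,0,0,-0.006,0],[1,0,0,-0.006,0]]' 20; python3 -m handwheel '[[1,0.002,0.007,0,0],[1,0.004,0.014,0,0],[1,0.006,0.021,0,0],[1,0.008,0.028,0,0],[1,0.01,0.035,0,0]]' 20; python3 - <<'E'
from h import *
o=get_obs();print(o['ee_pos'],o['wrist_force'])
c=cam("side");cv2.imwrite("pics/s5z.png",cv2.resize(c["color"][200:320,220:360],(700,600),interpolation=cv2.INTER_CUBIC))
c=cam("scene");cv2.imwrite("pics/sc5z.png",cv2.resize(c["color"][90:210,230:370],(700,600),interpolation=cv2.INTER_CUBIC))
E
```

```text
time: 4.35
ee_pos: [0.3887, 0.1995, 0.1216]
tcp_rot: [-179.9, 0.0, -15.9]
wrist_force: [-0.2, -0.4, 4.3]
opening: 0.0206
time: 4.85
ee_pos: [0.399, 0.2352, 0.1216]
tcp_rot: [-180.0, -0.0, -15.9]
wrist_force: [-0.1, -1.0, 1.2]
opening: 0.021
[0.39901117 0.23523028 0.12163673] [-0.10442349 -1.00189463  1.18251744]
```

View pics/s5z.png

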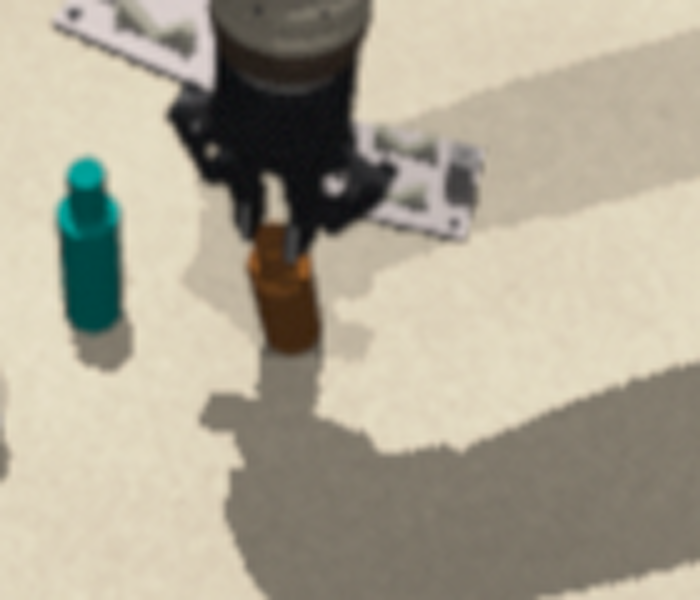

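View pics/sc5z.png

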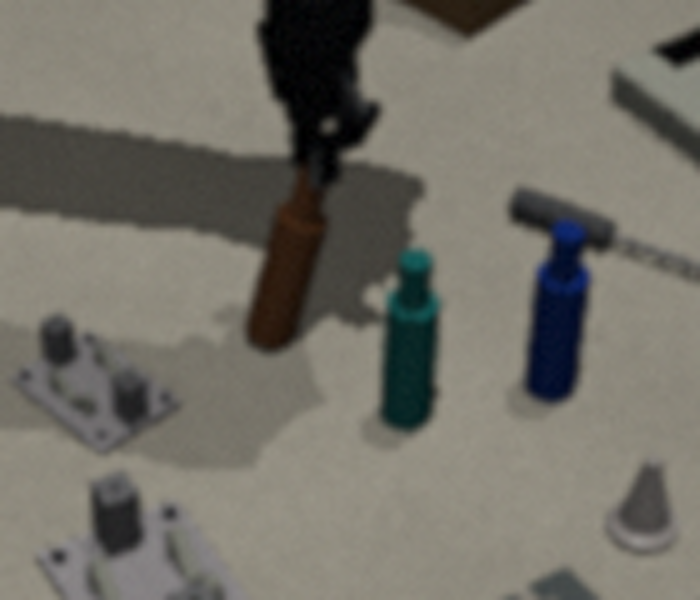

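It pivots about the foot as planned, to about 15°. I'll continue to 45°.

```bash
python3 -m handwheel '[[1,0.004,0.014,-0.003,0],[1,0.008,0.028,-0.008,0],[1,0.012,0.042,-0.014,0],[1,0.016,0.055,-0.021,0],[1,0.019,0.066,-0.028,0]]' 20; python3 - <<'E'
from h import *
o=get_obs();print(o['ee_pos'],o['wrist_force'])
c=cam("side");cv2.imwrite("pics/s6z.png",cv2.resize(c["color"][200:320,220:360],(700,600),interpolation=cv2.INTER_CUBIC))
E
```

```text
time: 5.45
ee_pos: [0.4185, 0.303, 0.0932]
tcp_rot: [-179.9, -0.0, -15.8]
wrist_force: [0.8, 0.5, 4.3]
opening: 0.0207
[0.41852839 0.30303288 0.09315647] [0.77367732 0.54551034 4.32536046]
```

View pics/s6z.png

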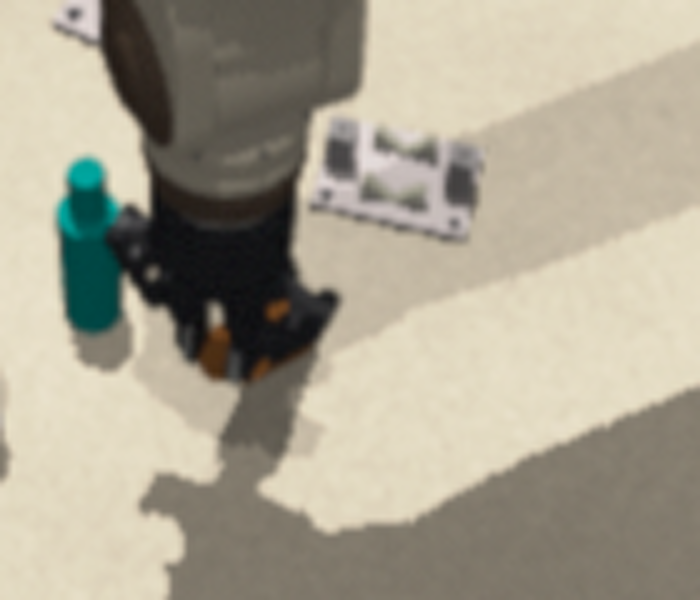

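```bash
python3 -m handwheel '[[1,0.003,0.009,-0.008,0],[1,0.005,0.018,-0.017,0],[1,0.007,0.025,-0.026,0],[1,0.009,0.032,-0.036,0],[1,0.011,0.038,-0.047,0]]' 20;  python3 -m handwheel '[[1,0.001,0.004,-0.006,0],[1,0.002,0.006,-0.012,0],[1,0.002,0.006,-0.012,0]]' 20; python3 - <<'E'
from h import *
o=get_obs();print(o['ee_pos'],o['wrist_force'])
for n,s in (("side",np.s_[200:320,220:360]),("scene",np.s_[90:210,230:370])):
    c=cam(n);cv2.imwrite(f"pics/{n}7z.png",cv2.resize(c["color"][s],(700,600),interpolation=cv2.INTER_CUBIC))
E
```

```text
time: 6.0
ee_pos: [0.4292, 0.3422, 0.0435]
tcp_rot: [-179.9, 0.1, -15.8]
wrist_force: [-0.7, 0.4, -0.1]
opening: 0.021
time: 6.3
ee_pos: [0.4308, 0.3479, 0.0303]
tcp_rot: [180.0, 0.1, -15.8]
wrist_force: [-0.2, -0.7, -0.5]
opening: 0.018
[0.43080904 0.34794234 0.03028695] [-0.19957432 -0.73103807 -0.52982696]
```

View pics/side7z.png

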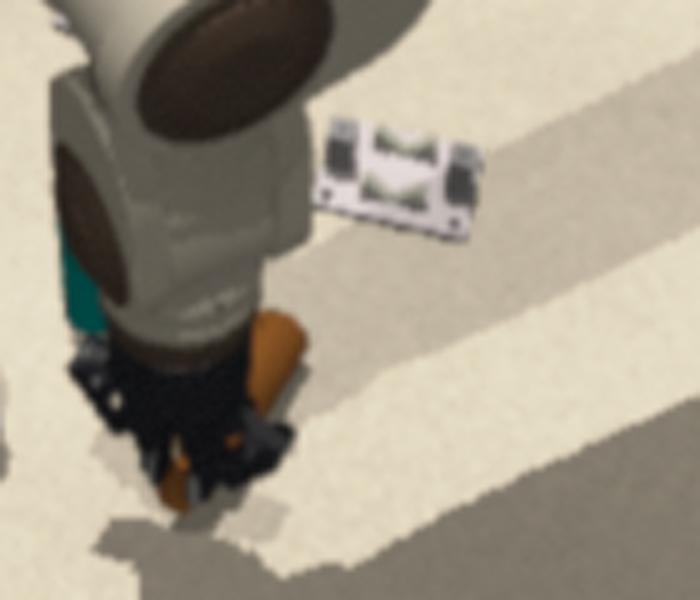

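View pics/scene7z.png

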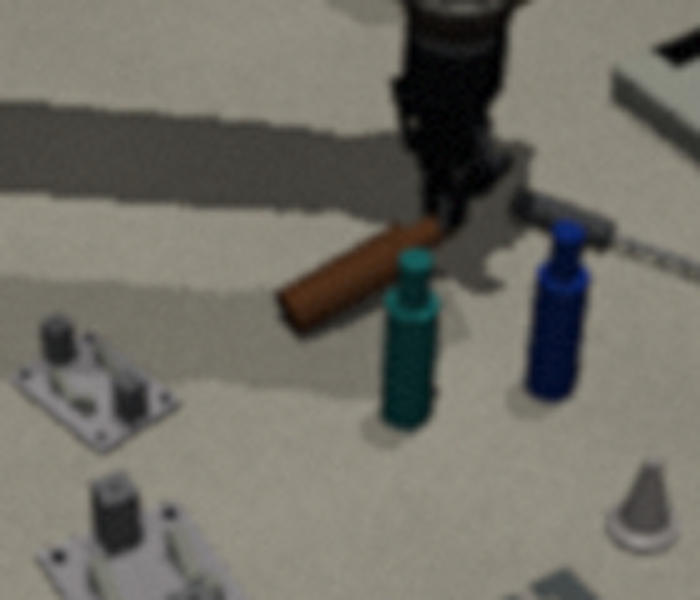

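```bash
python3 - <<'E'
from h import *
c=cam("wrist");o=get_obs();print(o['opening'],o['wrist_force'],o['ee_pos'])
cv2.imwrite("pics/w8.png",cv2.resize(c["color"][160:384,110:400],(760,587),interpolation=cv2.INTER_CUBIC))
c=cam("scene");cv2.imwrite("pics/sc8.png",cv2.resize(c["color"][105:165,280:360],(760,570),interpolation=cv2.INTER_CUBIC))
E
```

```text
0.018296783333039614 [ 0.50859183 -1.0161612  -1.33313502] [0.4312389  0.3479339  0.03175517]
```

View pics/w8.png

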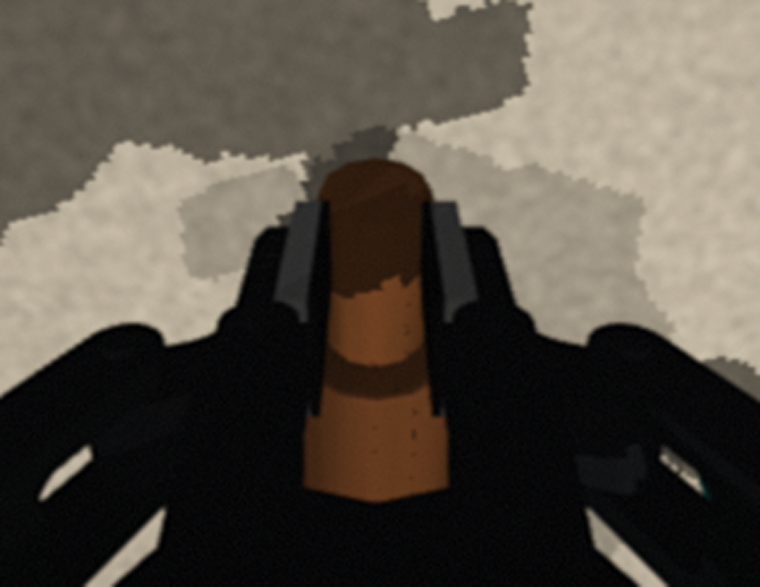

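View pics/sc8.png

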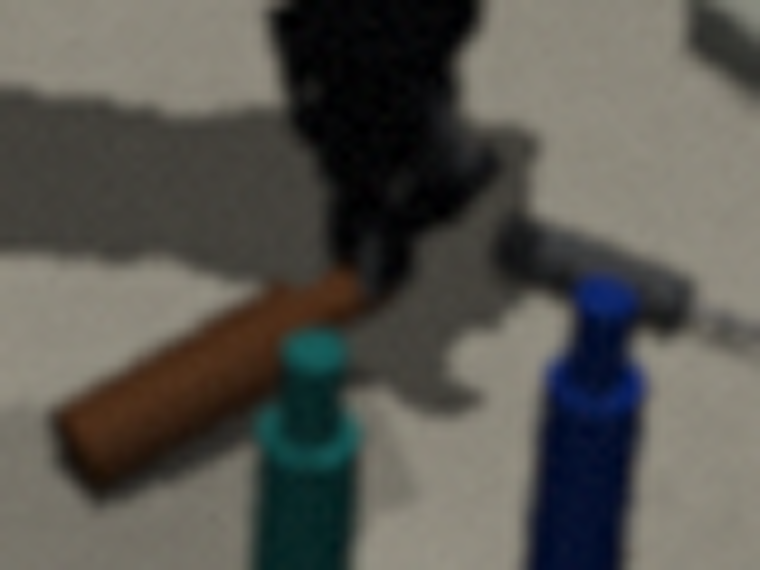

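The tang sits low in the pads: opening is 18 mm with the TCP at 31 mm, so it has slid toward the tips. I'll lower gently so the barrel settles on the bench while still held, which lets the fingers slide down around the tang.

```bash
python3 -m handwheel '[[1,0,0.001,-0.005,0],[1,0.001,0.002,-0.010,0],[1,0.001,0.002,-0.010,0]]' 20;  python3 - <<'E'
from h import *
c=cam("wrist");o=get_obs();print(o['opening'],o['wrist_force'],o['ee_pos'])
cv2.imwrite("pics/w9.png",cv2.resize(c["color"][160:384,110:400],(760,587),interpolation=cv2.INTER_CUBIC))
c=cam("scene");cv2.imwrite("pics/sc9.png",cv2.resize(c["color"][105:165,280:360],(760,570),interpolation=cv2.INTER_CUBIC))
E
```

```text
time: 6.8
ee_pos: [0.4321, 0.3498, 0.0211]
tcp_rot: [-180.0, 0.1, -15.8]
wrist_force: [-0.3, 0.7, 0.4]
opening: 0.0001
-9.52224843618783e-05 [0.43045073 0.22010109 0.27533086] [0.43214126 0.34986556 0.02144275]
```

View pics/sc9.png

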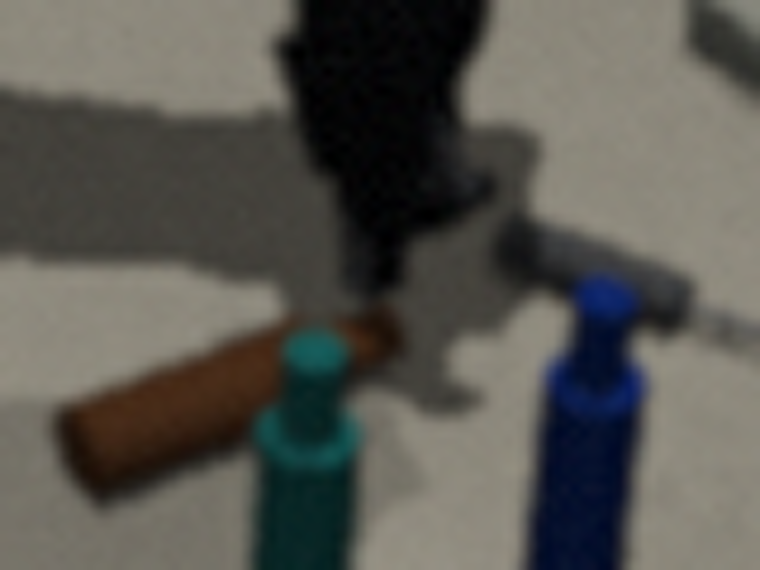

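The tang slipped out of the 20 N grip at the last few millimetres and the mandrel now lies on the bench beside the fingers. I'll raise, open, and see how it lies before picking it up.

```bash
python3 -m handwheel '[[1,0,0,0.02,0],[1,0,0,0.06,0],[0,0,0,0.1,0],[0,0,0,0.12,0],[0,0,0,0.12,0]]' 20; python3 -m handwheel '[[0,0,0,0,0],[0,0,0,0,0],[0,0,0,0,0]]' 20;  python3 - <<'E'
from h import *
for n in ("wrist","scene","side"):
    c=cam(n);cv2.imwrite(f"pics/{n}10.png",c["color"])
cv2.imwrite("pics/sc10.png",cv2.resize(cam("scene")["color"][105:165,280:360],(760,570),interpolation=cv2.INTER_CUBIC))
E
```

```text
time: 7.4
ee_pos: [0.4334, 0.3509, 0.1455]
tcp_rot: [-179.7, -0.1, -15.8]
wrist_force: [-0.3, 0.2, 0.5]
opening: 0.0434
time: 7.7
ee_pos: [0.4331, 0.3506, 0.1444]
tcp_rot: [-179.8, -0.1, -15.8]
wrist_force: [0.7, 0.1, -0.6]
opening: 0.0845
```

View pics/wrist10.png

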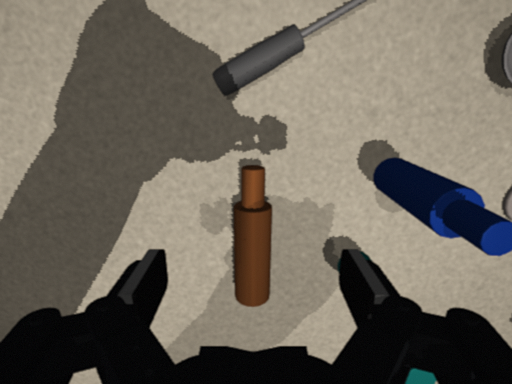

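View pics/sc10.png

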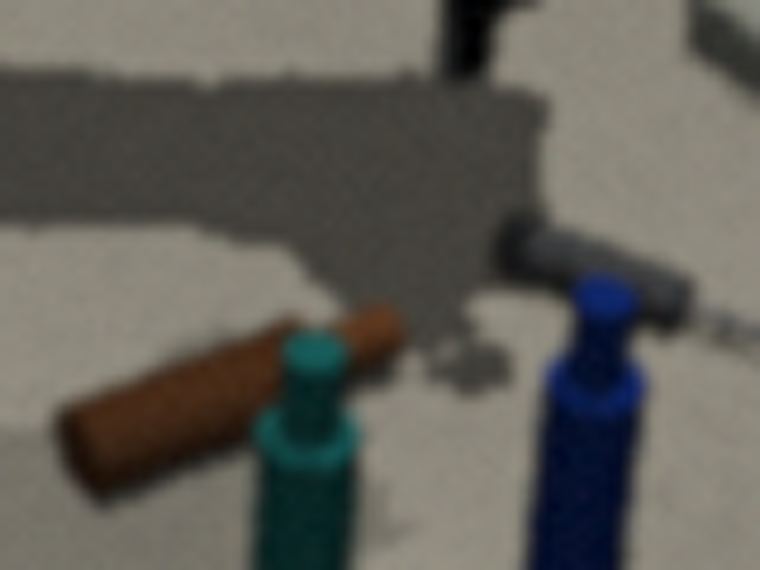

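The mandrel lies steadily, already in line with the jaws' normal: foot at (252,303), tang tip at (253,167), nothing else touched. I'll measure it for a grip on the barrel near the shoulder, where it will balance and clear the saddle.

```bash
python3 - <<'E'
from h import *
np.set_printoptions(precision=4,suppress=True)
c=cam("wrist");o=get_obs();print(o['ee_pos'],o['tcp_rot'])
h=cv2.cvtColor(c["color"],cv2.COLOR_BGR2HSV);m=((h[...,0]<16)&(h[...,1]>110)).astype(np.uint8);m[:150]=0;m[:, :220]=0;m[:,300:]=0
ys,xs=np.nonzero(m);print(ys.min(),ys.max())
P=[]
for y in range(ys.min(),ys.max()+1,8):
    r=xs[ys==y];a=pl(c,((r.min()+r.max())/2,y),.02);w=np.linalg.norm(pl(c,(r.min(),y),.02)-pl(c,(r.max(),y),.02));P.append(a[:2]);print(y,r.min(),r.max(),a,w)
P=np.array(P);d=P[0]-P[-1];print("dir",np.degrees(np.arctan2(d[1],d[0])))
print("tip top edge",pl(c,(253,ys.min()),.02),"shoulder",pl(c,(253,203),.02),"foot",pl(c,(252,ys.max()),.01))
E
```

```text
[0.4333 0.3508 0.1451] [-179.723    -0.0992  -15.8131]
166 381
166 246 259 [0.4358 0.3628 0.02  ] 0.012838126946497731
174 241 263 [0.4331 0.3551 0.02  ] 0.021907563733324833
182 241 263 [0.4308 0.3471 0.02  ] 0.0220922826294812
190 241 263 [0.4285 0.339  0.02  ] 0.02228014309701702
198 242 263 [0.4266 0.3307 0.02  ] 0.021449962644370588
206 234 270 [0.4238 0.3224 0.02  ] 0.0370891883897528
214 234 270 [0.4213 0.3139 0.02  ] 0.037412830849285775
222 234 270 [0.4189 0.3052 0.02  ] 0.03774217143079212
230 234 270 [0.4163 0.2964 0.02  ] 0.038077361958579005
238 234 270 [0.4138 0.2874 0.02  ] 0.03841855969917558
246 234 269 [0.4106 0.2784 0.02  ] 0.037688807182996595
254 234 269 [0.408  0.2691 0.02  ] 0.03803268366757229
262 235 269 [0.4058 0.2595 0.02  ] 0.03728653035934189
270 235 269 [0.403  0.2498 0.02  ] 0.03763306308194056
278 235 269 [0.4002 0.24   0.02  ] 0.037986097625549
286 235 268 [0.3968 0.2301 0.02  ] 0.03721770151168993
294 235 268 [0.3939 0.2199 0.02  ] 0.037573512854235214
302 240 264 [0.3915 0.2093 0.02  ] 0.02759018450168248Traceback (most recent call last):
  File "<stdin>", line 8, in <module>
    return umr_minimum(a, axis, None, out, keepdims, initial, where)
ValueError: zero-size array to reduction operation minimum which has no identity
```

```bash
python3 -m handwheel '[[0,-0.006,-0.02,-0.02,-0.4],[0,-0.013,-0.041,-0.05,-0.4],[0,-0.013,-0.041,-0.09,-0.4],[0,-0.013,-0.041,-0.115,-0.4],[0,-0.013,-0.041,-0.125,-0.4]]' 20; python3 -m handwheel '[[0,0,0,0,0],[0,0,0,0,0]]';  python3 - <<'E'
from h import *
c=cam("wrist");o=get_obs();print(o['opening'],o['wrist_force'],o['ee_pos'],o['tcp_rot'])
cv2.imwrite("pics/w11.png",c["color"])
E
```

```text
time: 8.45
ee_pos: [0.419, 0.3087, 0.0174]
tcp_rot: [-179.9, 0.0, -16.2]
wrist_force: [-0.9, 0.3, -0.4]
opening: 0.0853
time: 8.65
ee_pos: [0.4192, 0.309, 0.0182]
tcp_rot: [-179.9, 0.0, -16.2]
wrist_force: [-0.2, -0.2, 0.5]
opening: 0.0859
0.08533509194463305 [ 0.26585169 -0.53693789 -0.5936541 ] [0.4195974  0.30921996 0.01867783] [-1.79821279e+02 -2.42558946e-02 -1.62171283e+01]
```

View pics/w11.png

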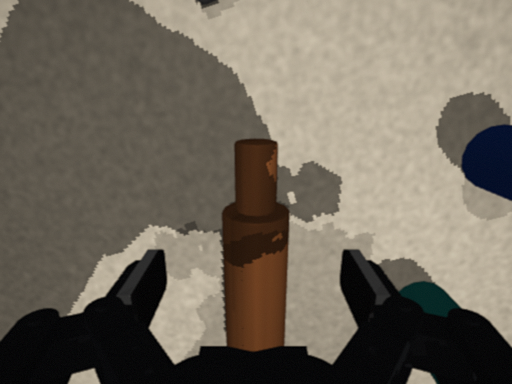

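Centred on the barrel with the fingertips just short of the shoulder. I'll lower and grip.

```bash
python3 -m handwheel '[[0,0.001,0,-0.007,0],[0,0.001,0,-0.014,0],[0.3,0.001,0,-0.0145,0],[0.6,0.001,0,-0.0145,0],[1,0.001,0,-0.0145,0]]' 50; python3 -m handwheel '[[1,0,0,0,0],[1,0,0,0,0],[1,0,0,0,0]]';  python3 - <<'E'
from h import *
c=cam("wrist");o=get_obs();print(o['opening'],o['wrist_force'],o['ee_pos'],o['tcp_rot'])
cv2.imwrite("pics/w12.png",c["color"])
E
```

```text
time: 9.2
ee_pos: [0.4206, 0.3093, 0.0043]
tcp_rot: [-179.8, -0.0, -16.2]
wrist_force: [0.0, -0.5, -0.4]
opening: 0.0438
time: 9.5
ee_pos: [0.421, 0.3094, 0.0048]
tcp_rot: [-179.8, -0.1, -16.2]
wrist_force: [-0.2, -0.3, 3.3]
opening: 0.0307
0.030586676192148724 [ 0.11832791 -0.47897911  5.06077918] [0.42096287 0.30942181 0.00479302] [-1.79779743e+02 -6.51266679e-02 -1.62177013e+01]
```

View pics/w12.png

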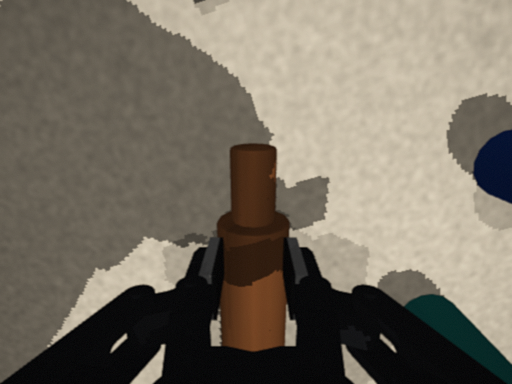

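The opening reads 31 mm on a 40 mm barrel with 5 N upward on the tool, so the pads bear above the axis. Lifting like this would slip, so I'll regrip a few millimetres lower.

```bash
python3 -m handwheel '[[0.4,0,0,0,0],[0.4,0,0,0,0],[0.4,0,0,-0.002,0],[0.4,0,0,-0.004,0],[0.4,0,0,-0.004,0]]' 30; python3 -m handwheel '[[0.7,0,0,0,0],[1,0,0,0,0],[1,0,0,0,0],[1,0,0,0,0],[1,0,0,0,0]]' 30;  python3 - <<'E'
from h import *
c=cam("wrist");o=get_obs();print(o['opening'],o['wrist_force'],o['ee_pos'],o['tcp_rot'])
cv2.imwrite("pics/w13.png",cv2.resize(c["color"][180:380,150:360],(630,600),interpolation=cv2.INTER_CUBIC))
E
```

```text
time: 10.05
ee_pos: [0.4207, 0.3092, 0.0002]
tcp_rot: [-179.8, -0.0, -16.2]
wrist_force: [-0.1, -0.5, -0.5]
opening: 0.0513
time: 10.55
ee_pos: [0.4208, 0.3092, 0.0004]
tcp_rot: [-179.8, -0.0, -16.2]
wrist_force: [0.1, -1.8, 2.4]
opening: 0.0357
0.03575506985093986 [ 0.23868723 -1.99155761  3.83378763] [0.42077362 0.30922865 0.00042164] [-1.79809585e+02 -4.78474730e-02 -1.62215384e+01]
```

View pics/w13.png

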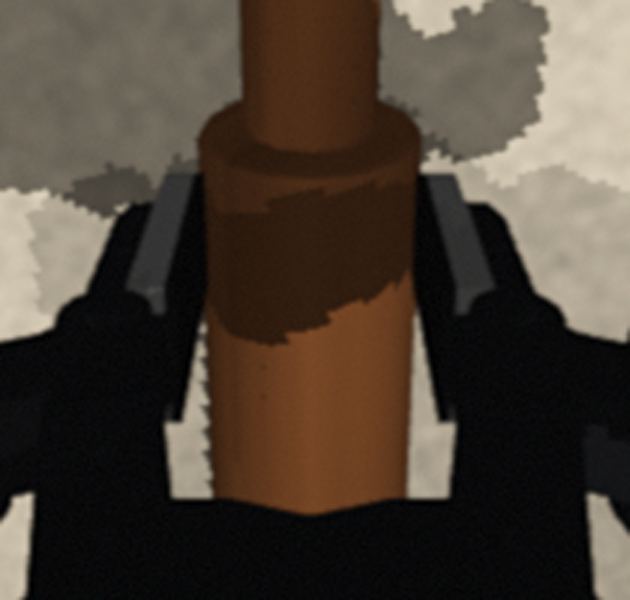

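Lower is clearly better (opening 35.7 mm). I'll take about 2 mm more, then try a small lift.

```bash
python3 -m handwheel '[[0.45,0,0,0,0],[0.45,0,0,0,0],[0.45,0,0,-0.001,0],[0.45,0,0,-0.002,0]]' 30; python3 -m handwheel '[[0.7,0,0,0,0],[1,0,0,0,0],[1,0,0,0,0],[1,0,0,0,0],[1,0,0,0,0]]' 30;  python3 - <<'E'
from h import *
o=get_obs();print(o['opening'],o['wrist_force'],o['ee_pos'],o['tcp_rot'])
E
```

```text
time: 11.0
ee_pos: [0.4207, 0.3092, -0.0018]
tcp_rot: [-179.8, -0.0, -16.2]
wrist_force: [-0.2, 0.4, 0.4]
opening: 0.0471
time: 11.5
ee_pos: [0.4207, 0.3092, -0.0018]
tcp_rot: [-179.8, -0.0, -16.2]
wrist_force: [-0.4, -1.3, 3.4]
opening: 0.0372
0.03717042779687341 [-0.35285033 -1.28646931  3.36925187] [ 0.42069084  0.30918743 -0.00176409] [-1.79819623e+02 -3.96572375e-02 -1.62190065e+01]
```

```bash
python3 -m handwheel '[[0.45,0,0,0,0],[0.45,0,0,0,0],[0.45,0,0,-0.001,0],[0.45,0,0,-0.0015,0],[0.45,0,0,-0.0015,0]]' 30; python3 -m handwheel '[[0.7,0,0,0,0],[1,0,0,0,0],[1,0,0,0,0],[1,0,0,0,0],[1,0,0,0,0]]' 60;  python3 - <<'E'
from h import *
o=get_obs();print(o['opening'],o['wrist_force'],o['ee_pos'],o['tcp_rot'])
E
python3 -m handwheel '[[1,0,0,0.002,0],[1,0,0,0.004,0],[1,0,0,0.006,0],[1,0,0,0.006,0]]' 60;  python3 - <<'E'
from h import *
o=get_obs();print(o['opening'],o['wrist_force'],o['ee_pos'],o['tcp_rot'])
E
```

```text
time: 12.0
ee_pos: [0.4206, 0.3092, -0.0034]
tcp_rot: [-179.8, -0.0, -16.2]
wrist_force: [-0.3, 0.2, 0.3]
opening: 0.047
time: 12.5
ee_pos: [0.4208, 0.3092, -0.0029]
tcp_rot: [-179.8, -0.1, -16.2]
wrist_force: [-0.9, -1.3, 5.6]
opening: 0.0362
0.03617557818102887 [-0.90024396 -1.32910969  5.64600153] [ 0.42083658  0.30922242 -0.00285376] [-1.79802957e+02 -5.85086079e-02 -1.62247915e+01]
time: 12.9
ee_pos: [0.4209, 0.3093, 0.0033]
tcp_rot: [-179.8, -0.1, -16.2]
wrist_force: [-0.1, -0.2, -1.2]
opening: 0.0366
0.03657483840757493 [-0.11438089 -0.19048125 -1.18244166] [0.42087262 0.30930976 0.00331847] [-1.79793029e+02 -6.05869428e-02 -1.62228483e+01]
```

The weight (1.2 N) is on the gripper and the opening is steady. I'll lift clear and check.

```bash
python3 -m handwheel '[[1,0,0,0.015,0],[1,0,0,0.035,0],[1,0,0,0.065,0],[1,0,0,0.095,0],[1,0,0,0.1,0]]' 60;  python3 - <<'E'
from h import *
o=get_obs();print(o['opening'],o['wrist_force'],o['ee_pos'],o['tcp_rot'])
cv2.imwrite("pics/sc14.png",cv2.resize(cam("scene")["color"][70:180,250:390],(760,597),interpolation=cv2.INTER_CUBIC))
cv2.imwrite("pics/w14.png",cam("wrist")["color"])
E
```

```text
time: 13.4
ee_pos: [0.4223, 0.3104, 0.1082]
tcp_rot: [-179.5, -0.3, -16.2]
wrist_force: [0.4, 1.8, -0.9]
opening: 0.0361
0.03606898999867969 [ 0.4007234   1.75410747 -0.94273811] [0.4222972  0.31036944 0.10815015] [-179.51903142   -0.27119951  -16.22051666]
```

View pics/sc14.png

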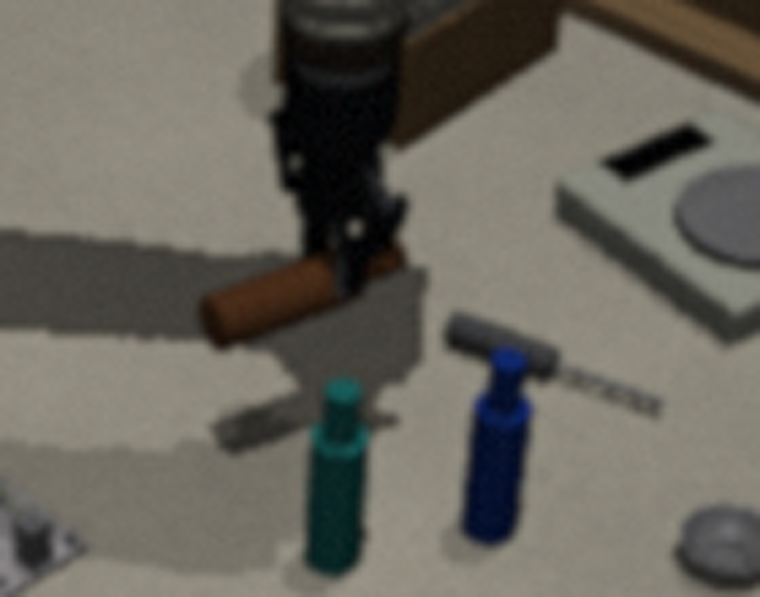

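View pics/w14.png

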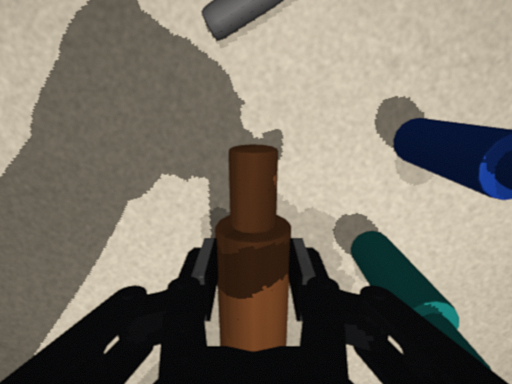

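Held level and firm. I'll carry it around the turquoise piece to above the cradle, with the grip at cradle x ≈ +52 so the barrel's middle lands at about +10.

```bash
python3 -m handwheel '[[1,0,-0.03,0.01,0],[1,0,-0.065,0.015,0],[1,0,-0.1,0.015,0],[1,0,-0.135,0.015,0],[1,0,-0.17,0.015,0]]' 60; python3 -m handwheel '[[1,0.021,-0.027,0,0],[1,0.042,-0.054,0,0],[1,0.064,-0.081,0,0],[1,0.086,-0.108,0,0],[1,0.106,-0.134,0,0]]' 60;  python3 - <<'E'
from h import *
o=get_obs();print(o['opening'],o['wrist_force'],o['ee_pos'],o['tcp_rot'])
for n,s in (("side",np.s_[130:250,190:330]),("scene",np.s_[140:260,190:330])):
    c=cam(n);cv2.imwrite(f"pics/{n}15z.png",cv2.resize(c["color"][s],(700,600),interpolation=cv2.INTER_CUBIC))
E
```

```text
time: 14.0
ee_pos: [0.4206, 0.1383, 0.1185]
tcp_rot: [-179.7, -0.1, -16.2]
wrist_force: [1.2, -0.5, -1.5]
opening: 0.0363
time: 14.5
ee_pos: [0.5267, 0.0029, 0.1169]
tcp_rot: [-179.8, 0.1, -16.2]
wrist_force: [-0.2, 0.3, -1.8]
opening: 0.0364
0.03644700671924508 [-0.1999957   0.31754635 -1.81125916] [0.5267213  0.00292598 0.11694808] [-1.79773306e+02  5.66820400e-02 -1.62189200e+01]
```

View pics/side15z.png

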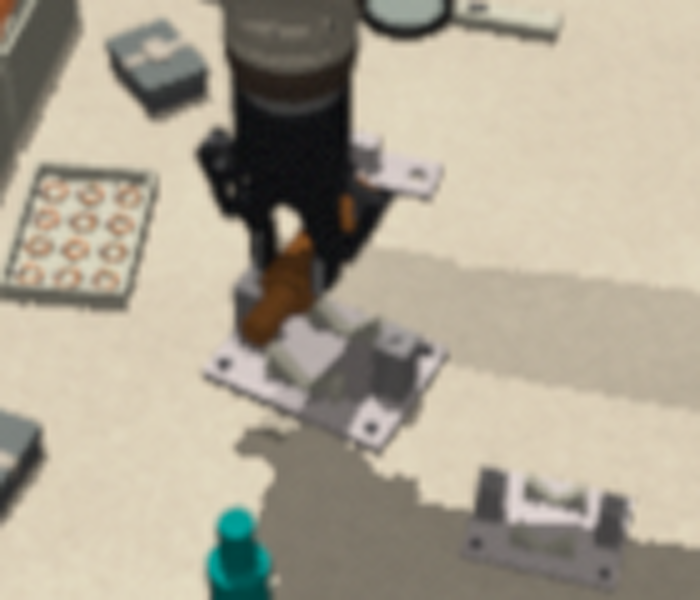

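View pics/scene15z.png

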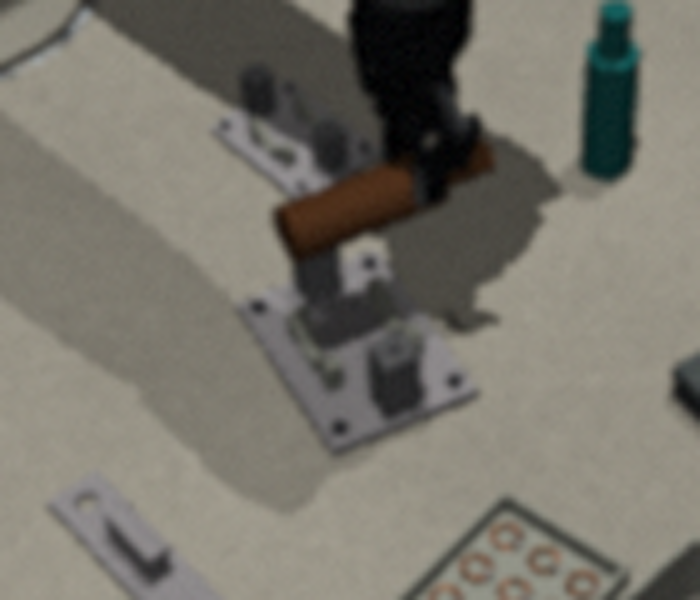

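```bash
python3 -m handwheel '[[1,0.0035,0.0015,-0.015,-0.5],[1,0.0035,0.0015,-0.035,-0.5],[1,0.0035,0.0015,-0.055,-0.5],[1,0.0035,0.0015,-0.072,-0.5],[1,0.0035,0.0015,-0.084,-0.5]]' 60; python3 - <<'E'
from h import *
o=get_obs();print(o['opening'],o['wrist_force'],o['ee_pos'],o['tcp_rot'])
for n,s in (("side",np.s_[150:250,190:310]),("scene",np.s_[150:250,210:330])):
    c=cam(n);cv2.imwrite(f"pics/{n}16z.png",cv2.resize(c["color"][s],(720,600),interpolation=cv2.INTER_CUBIC))
E
```

```text
time: 15.1
ee_pos: [0.5294, 0.0036, 0.03]
tcp_rot: [-179.9, 0.2, -16.9]
wrist_force: [-0.1, -1.0, -1.1]
opening: 0.0363
0.03628976416054828 [-0.14944118 -1.00874222 -1.0882291 ] [0.52943536 0.00359038 0.03002519] [-179.85712775    0.2318402   -16.85291804]
```

View pics/side16z.png

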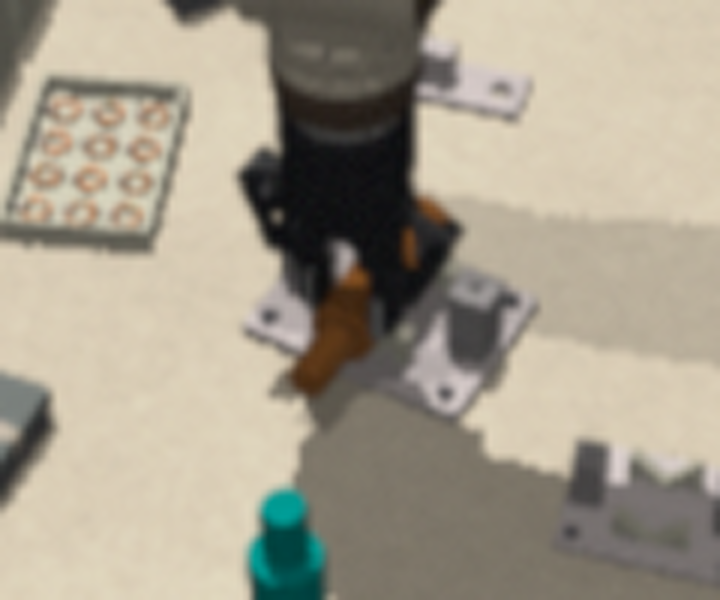

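View pics/scene16z.png

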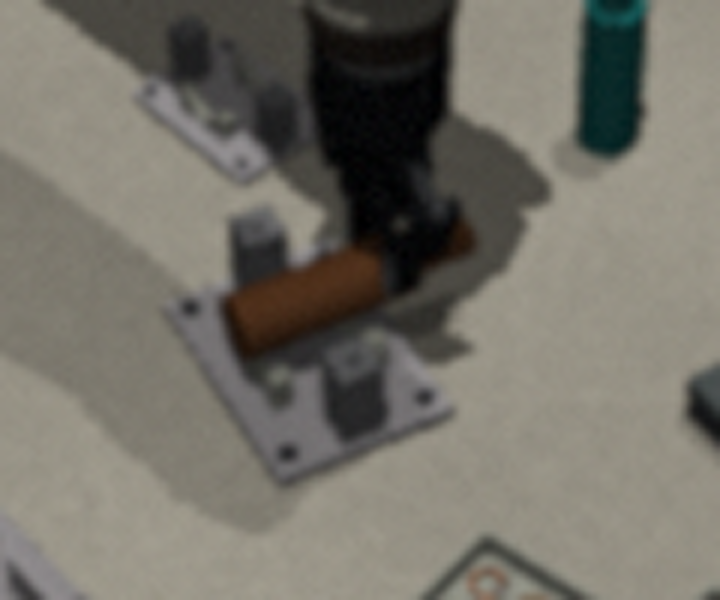

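Well centred between the posts. I'll lower in small steps to contact.

```bash
python3 -m handwheel '[[1,0,0,-0.003,0],[1,0,0,-0.006,0],[1,0,0,-0.009,0],[1,0,0,-0.011,0],[1,0,0,-0.011,0]]' 60; python3 -m handwheel '[[1,0,0,-0.001,0],[1,0,0,-0.002,0],[1,0,0,-0.002,0]]' 60
```

```text
time: 15.7
ee_pos: [0.5298, 0.0034, 0.0195]
tcp_rot: [-179.9, 0.2, -16.9]
wrist_force: [1.5, -0.5, 0.3]
opening: 0.0362
time: 16.0
ee_pos: [0.5307, 0.0034, 0.0184]
tcp_rot: [-179.8, 0.1, -16.9]
wrist_force: [2.8, -0.2, 5.1]
opening: 0.0365
```

```bash
python3 -m handwheel '[[1,0.0008,-0.0002,-0.0005,0],[1,0.0012,-0.0004,-0.001,0],[1,0.0012,-0.0004,-0.001,0]]' 40; python3 -m handwheel '[[1,0,0,-0.0005,0],[1,0,0,-0.0005,0]]' 25; python3 - <<'E'
from h import *
o=get_obs();print(o['opening'],o['wrist_force'],o['ee_pos'],o['torque'])
E
```

```text
time: 16.3
ee_pos: [0.5318, 0.0031, 0.0173]
tcp_rot: [-179.8, 0.1, -16.9]
wrist_force: [-0.6, 2.2, 2.8]
opening: 0.0358
time: 16.5
ee_pos: [0.5319, 0.0031, 0.0171]
tcp_rot: [-179.8, 0.1, -16.9]
wrist_force: [-0.8, 0.5, 5.4]
opening: 0.0365
0.036482211405606535 [-0.7769519   0.49634052  5.388003  ] [0.53193771 0.00312767 0.017123  ] [ 0.12736554  0.15781063 -0.07352865]
```

Seated: the TCP is at 0.017, as predicted for the axis at z 40, with a 5 N push. I'll open gently and rise straight up.

```bash
python3 -m handwheel '[[0.5,0,0,0,0],[0.4,0,0,0,0],[0.3,0,0,0,0],[0.3,0,0,0,0]]' 20; python3 -m handwheel '[[0.3,0,0,0.02,0],[0.3,0,0,0.05,0],[0.3,0,0,0.085,0],[0.2,0,0,0.12,0],[0,0,0,0.12,0]]'; python3 - <<'E'
from h import *
o=get_obs();print(o['opening'],o['wrist_force'],o['ee_pos'],o['tcp_rot'])
for n,s in (("side",np.s_[150:250,190:310]),("scene",np.s_[150:250,210:330])):
    c=cam(n);cv2.imwrite(f"pics/{n}17z.png",cv2.resize(c["color"][s],(720,600),interpolation=cv2.INTER_CUBIC))
E
```

```text
time: 16.9
ee_pos: [0.5317, 0.0031, 0.0169]
tcp_rot: [-179.8, 0.1, -16.9]
wrist_force: [0.1, -0.9, 0.4]
opening: 0.0596
time: 17.4
ee_pos: [0.5338, 0.0031, 0.1419]
tcp_rot: [-179.7, -0.3, -16.9]
wrist_force: [0.7, 0.0, -0.6]
opening: 0.0806
0.08062742273463282 [ 0.67201967  0.01120245 -0.56739593] [0.53379542 0.00310141 0.1419013 ] [-179.70139758   -0.28510063  -16.85654203]
```

View pics/side17z.png

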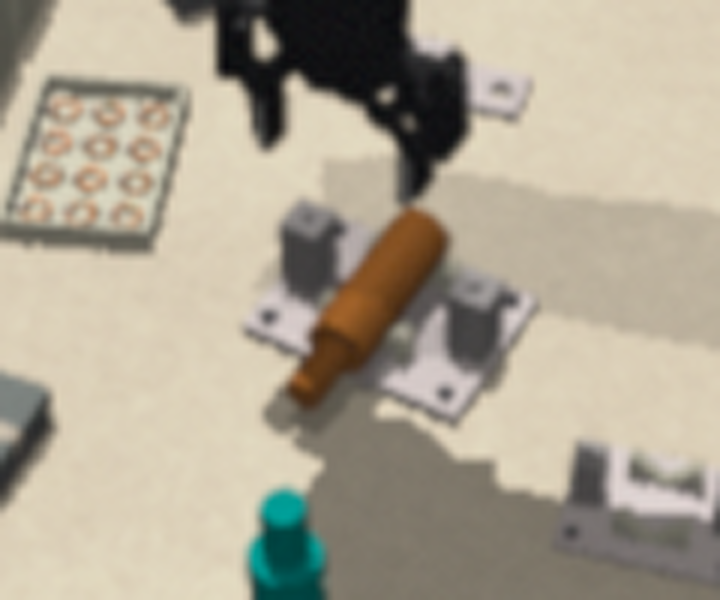

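View pics/scene17z.png

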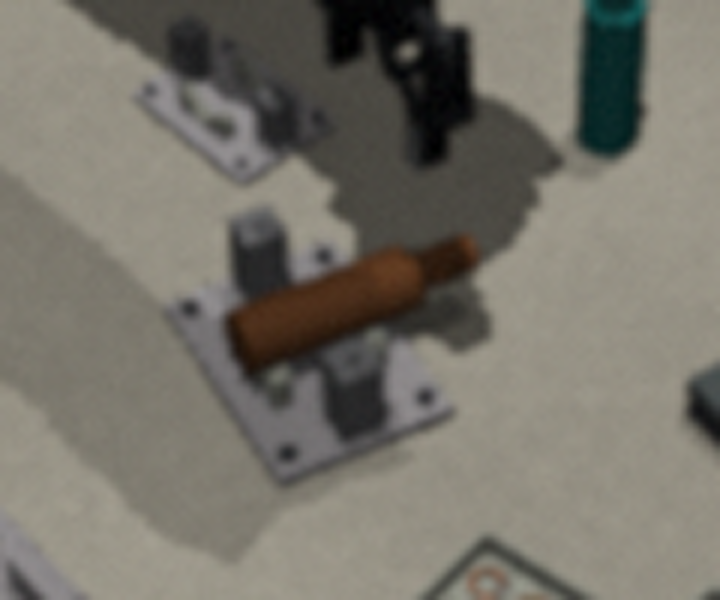

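The mandrel lies in both saddles: foot at (240,345) and tang tip at (472,245) in the scene crop. It is released and nothing else has moved. Now to the plate, jaws across the grip bar (+101° turn).

```bash
python3 -m handwheel '[[0,0,-0.02,0.02,8],[0,0.001,-0.042,0.05,16.5],[0,0.002,-0.065,0.05,25],[0,0.002,-0.088,0.05,33.5],[0,0.003,-0.11,0.05,42]]'; python3 -m handwheel '[[0,0.001,-0.025,0,8.5],[0,0.002,-0.05,0,17],[0,0.003,-0.08,0,25.5],[0,0.004,-0.11,0,34],[0,0.005,-0.14,0,42.5]]';python3 -m handwheel '[[0,0,-0.01,0,8.5],[0,0,-0.017,0,17],[0,0,-0.017,0,17],[0,0,-0.017,0,17]]'; python3 - <<'E'
from h import *
o=get_obs();print(o['opening'],o['wrist_force'],o['ee_pos'],o['tcp_rot'])
c=cam("wrist");cv2.imwrite("pics/w18.png",c["color"])
print(proj(c,[.5417,-.266,.034]))
E
```

```text
time: 18.0
ee_pos: [0.5347, -0.1078, 0.186]
tcp_rot: [-179.7, 0.1, 25.5]
wrist_force: [0.4, 0.2, -0.1]
opening: 0.0852
time: 18.5
ee_pos: [0.5392, -0.2488, 0.1841]
tcp_rot: [-179.6, 0.1, 68.4]
wrist_force: [0.7, -0.1, 0.1]
opening: 0.0851
time: 18.9
ee_pos: [0.5388, -0.2655, 0.183]
tcp_rot: [-179.5, 0.1, 85.1]
wrist_force: [-0.1, -0.4, 0.2]
opening: 0.0855
0.08546757287680679 [-0.12305851 -0.38855187  0.16029707] [ 0.53883761 -0.26549615  0.18301923] [-1.79497227e+02  7.23203388e-02  8.50877481e+01]
[252.77548579 175.65916412]
```

View pics/w18.png

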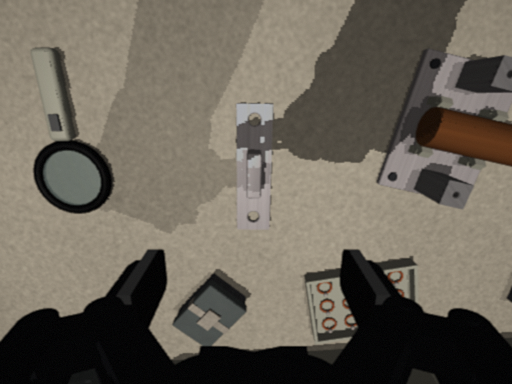

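The wrist view shows plate holes at (255,119) and (253,215), with the bar between them. I'll measure them.

```bash
python3 - <<'E'
from h import *
np.set_printoptions(precision=4,suppress=True)
c=cam("wrist");cv2.imwrite("pics/w19.png",cv2.resize(c["color"][95:240,215:295],(331,600),interpolation=cv2.INTER_CUBIC))
cv2.imwrite("pics/w19c.png",cv2.resize(c["color"][40:220,380:512],(440,600),interpolation=cv2.INTER_CUBIC))
a=pl(c,(255,119),.006);b=pl(c,(253,215),.006);print(a,b,(a+b)/2,np.linalg.norm(a-b),np.degrees(np.arctan2(*(b-a)[1::-1])))
for p in ((237,103),(272,103),(271,229),(237,229)): print(pl(c,p,.006))
print(pl(c,(457,193),.062),pl(c,(509,73),.062))
E
```

```text
[ 0.4847 -0.2585  0.006 ] [ 0.5989 -0.2705  0.006 ] [ 0.5418 -0.2645  0.006 ] 0.11476002881041754 -6.045186539734372
[ 0.4661 -0.2767  0.006 ]
[ 0.4693 -0.2385  0.006 ]
[ 0.6195 -0.2498  0.006 ]
[ 0.6158 -0.292   0.006 ]
[ 0.5702 -0.0627  0.062 ] [ 0.4604 -0.0298  0.062 ]
```

View pics/w19.png

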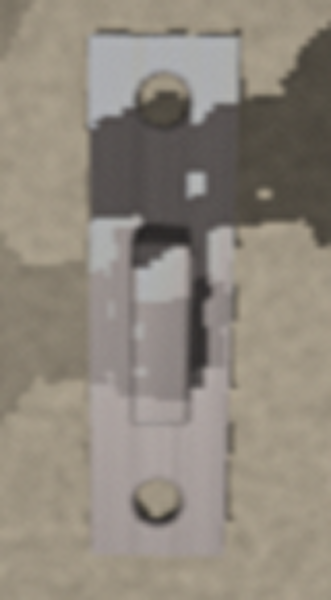

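View pics/w19c.png

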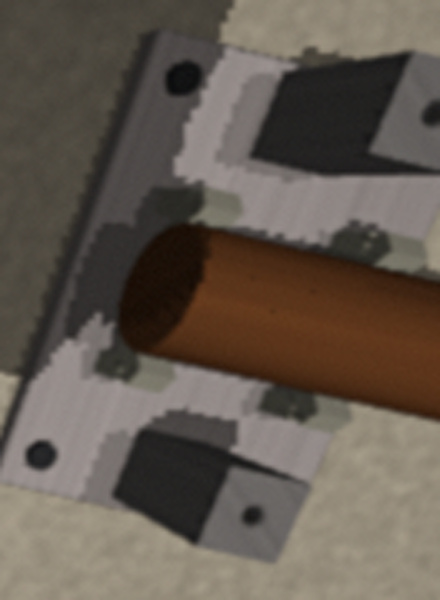

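```bash
python3 -m handwheel '[[0,0.001,0.001,-0.03,-0.8],[0,0.003,0.001,-0.07,-0.8],[0,0.003,0.001,-0.11,-0.8],[0,0.003,0.001,-0.14,-0.8],[0,0.003,0.001,-0.155,-0.8]]'; python3 -m handwheel '[[0.2,0,0,0,0],[0.4,0,0,0,0],[0.4,0,0,0,0]]'; python3 - <<'E'
from h import *
o=get_obs();print(o['opening'],o['wrist_force'],o['ee_pos'],o['tcp_rot'])
c=cam("wrist");cv2.imwrite("pics/w20.png",c["color"])
E
```

```text
time: 19.5
ee_pos: [0.5407, -0.2629, 0.0256]
tcp_rot: [-179.3, 0.0, 84.3]
wrist_force: [0.4, -0.0, 0.5]
opening: 0.085
time: 19.8
ee_pos: [0.5418, -0.2633, 0.0276]
tcp_rot: [-179.5, 0.1, 84.3]
wrist_force: [0.5, -0.3, 0.1]
opening: 0.0512
0.051242862570596535 [ 0.51355497 -0.33385708  0.12177068] [ 0.5417724  -0.26327584  0.02761844] [-1.79495621e+02  7.00606564e-02  8.42842831e+01]
```

View pics/w20.png

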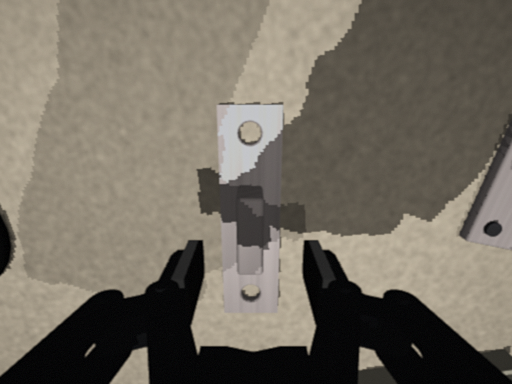

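```bash
python3 -m handwheel '[[0.4,0,-0.001,-0.008,0],[0.4,0,-0.001,-0.0155,0],[0.4,0,-0.001,-0.0185,0],[0.6,0,-0.001,-0.0185,0],[0.8,0,-0.001,-0.0185,0]]' 40; python3 -m handwheel '[[1,0,0,0,0],[1,0,0,0,0],[1,0,0,0,0],[1,0,0,0,0]]' 60; python3 - <<'E'
from h import *
o=get_obs();print(o['opening'],o['wrist_force'],o['ee_pos'],o['tcp_rot'])
c=cam("wrist");cv2.imwrite("pics/w21.png",c["color"])
E
```

```text
time: 20.35
ee_pos: [0.5417, -0.2643, 0.0089]
tcp_rot: [-179.5, 0.1, 84.3]
wrist_force: [-0.2, -0.1, 0.2]
opening: 0.0228
time: 20.75
ee_pos: [0.5418, -0.2646, 0.0093]
tcp_rot: [-179.5, 0.1, 84.3]
wrist_force: [-1.6, -1.7, 2.3]
opening: 0.0112
0.011204022447915213 [-1.64947547 -1.73257709  2.27593874] [ 0.54179478 -0.26458255  0.00933996] [-1.79511689e+02  9.68360690e-02  8.42746738e+01]
```

View pics/w21.png

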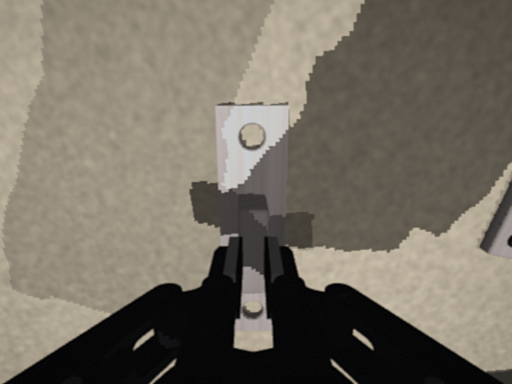

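Gripped. I'll lift and check that it hangs level.

```bash
python3 -m handwheel '[[1,0,0,0.01,0],[1,0,0,0.03,0],[1,0,0,0.06,0],[1,0,0,0.09,0],[1,0,0,0.11,0]]' 60; python3 -m handwheel '[[1,0,0,0,0],[1,0,0,0,0]]'; python3 - <<'E'
from h import *
o=get_obs();print(o['opening'],o['wrist_force'],o['ee_pos'],o['tcp_rot'],o['torque'])
c=cam("wrist");cv2.imwrite("pics/w22.png",c["color"])
for n,s in (("side",np.s_[110:230,200:340]),("scene",np.s_[170:290,150:290])):
    c=cam(n);cv2.imwrite(f"pics/{n}22z.png",cv2.resize(c["color"][s],(700,600),interpolation=cv2.INTER_CUBIC))
E
```

```text
time: 21.3
ee_pos: [0.5422, -0.2644, 0.122]
tcp_rot: [-179.6, 0.1, 84.3]
wrist_force: [0.6, 0.4, -3.0]
opening: 0.0112
time: 21.5
ee_pos: [0.5424, -0.2643, 0.1219]
tcp_rot: [-179.6, 0.1, 84.3]
wrist_force: [0.1, 0.6, -2.8]
opening: 0.0111
0.01108464025428929 [ 0.08054438  0.58495594 -2.81670109] [ 0.5423991  -0.26428828  0.12193368] [-1.79642299e+02  9.09029195e-02  8.42998400e+01] [ 0.00082752 -0.02754391  0.04827953]
```

View pics/w22.png

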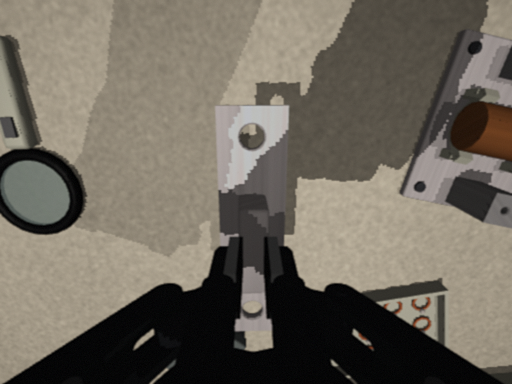

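View pics/scene22z.png

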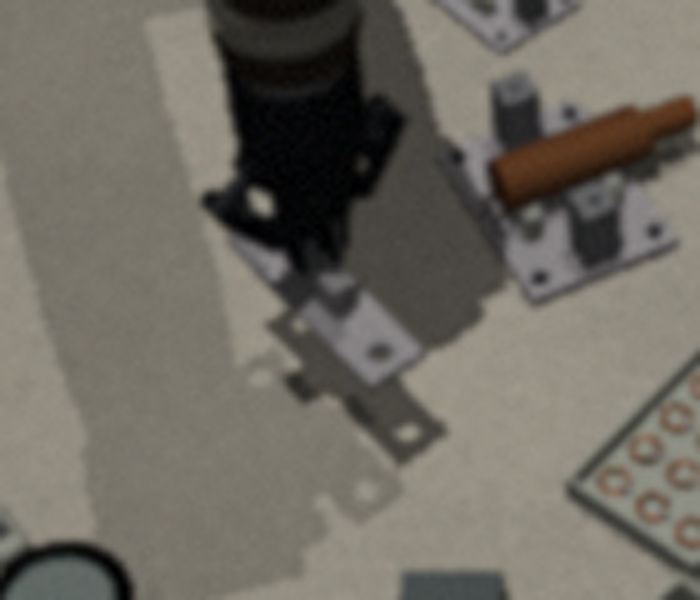

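View pics/side22z.png

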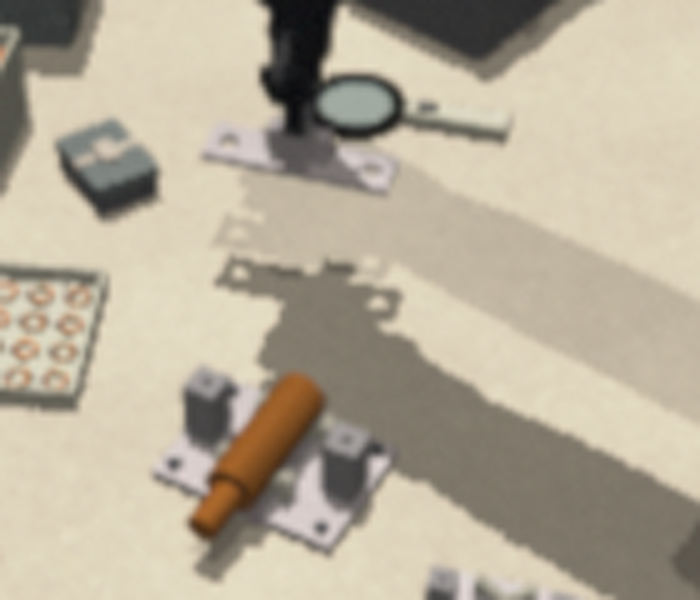

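Held level, no swing, 2.9 N. I'll now measure the plate in the tool frame and the threads in both fixed views.

```bash
python3 - <<'E'
from h import *
z=lambda im,x,y,n:cv2.resize(im[y:y+n,x:x+n],(380,380),interpolation=cv2.INTER_CUBIC)
S=cam("scene");D=cam("side");W=cam("wrist")
print([proj(S,p) for p in ([.5702,-.0627,.062],[.4604,-.0298,.062])],[proj(D,p) for p in ([.5702,-.0627,.062],[.4604,-.0298,.062])])
a=np.hstack([z(S["color"],240,175,38),z(S["color"],215+34,175,38)]) if 0 else np.hstack([z(S["color"],234,170,50),z(D["color"],228,175,50)])
cv2.imwrite("pics/z23.png",a)
b=np.hstack([z(W["color"],234,118,38),z(W["color"],232,290,38)])
cv2.imwrite("pics/z23b.png",b)
o=get_obs();print(o["ee_pos"],o["tcp_rot"])
E
```

```text
[array([268.68920592, 209.26840876]), array([252.52276462, 187.32611433])] [array([241.42758415, 186.21520496]), array([269.40758773, 197.3571418 ])]
[ 0.54175618 -0.2641886   0.12081207] [-1.79520463e+02  6.35646974e-02  8.42887485e+01]
```

View pics/z23.png

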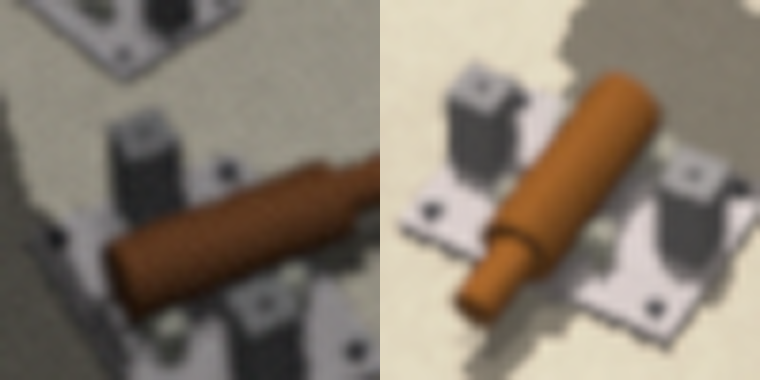

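View pics/z23b.png

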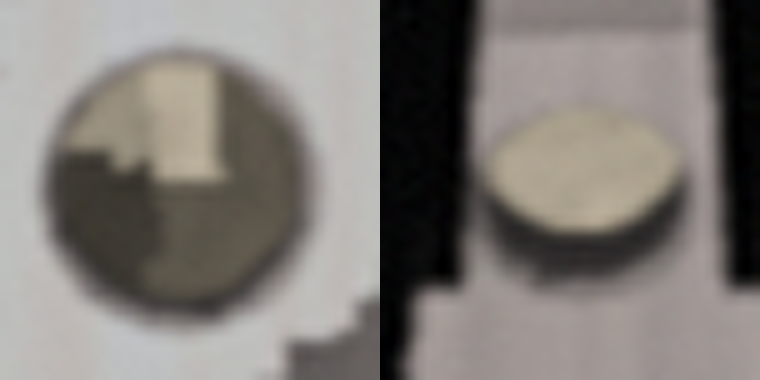

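```bash
python3 - <<'E'
from h import *
np.set_printoptions(precision=4,suppress=True)
S=cam("scene");D=cam("side");W=cam("wrist");o=get_obs()
for s,d in (((252.8,187.2),(268.7,197.7)),((268.3,209.3),(240.9,186.1))):
    print(tri(S,s,D,d),pl(S,s,.062),pl(D,d,.062))
e=o["ee_pos"];print(e)
zt=e[2]-.0093+.006
a=pl(W,(251.3,136.2),zt);b=pl(W,(252.1,309.1),zt)
print(a,b,np.linalg.norm(a-b),(a+b)/2-e,np.degrees(np.arctan2(*(b-a)[1::-1])),o["tcp_rot"])
E
```

```text
(array([ 0.4617, -0.0284,  0.062 ]), np.float64(0.0020805706610537125)) [ 0.4607 -0.0287  0.062 ] [ 0.4626 -0.0277  0.062 ]
(array([ 0.571 , -0.0635,  0.0624]), np.float64(0.002781972826615233)) [ 0.5694 -0.0637  0.062 ] [ 0.5722 -0.0629  0.062 ]
[ 0.542  -0.2643  0.1215]
[ 0.4845 -0.2594  0.1182] [ 0.5998 -0.2707  0.1182] 0.11586668970325158 [ 0.0002 -0.0007 -0.0033] -5.603065282257111 [-179.5743    0.0848   84.2868]
```

Plate centre is within 1 mm of the TCP and its hole spacing measures 115.9 mm (true 116). The threads are centred at about (0.516, -0.046) at about -17°, and the views agree. I'll carry it over high.

```bash
python3 -m handwheel '[[1,-0.004,0.03,0,-2.3],[1,-0.01,0.075,0,-4.6],[1,-0.015,0.12,0,-6.9],[1,-0.02,0.165,0,-9.1],[1,-0.025,0.205,0,-11.4]]' 60; python3 -m handwheel '[[1,-0.001,0.012,0,0],[1,-0.001,0.014,0,0],[1,-0.001,0.014,0,0],[1,-0.001,0.014,0,0]]'; python3 - <<'E'
from h import *
np.set_printoptions(precision=4,suppress=True)
W=cam("wrist");cv2.imwrite("pics/w24.png",W["color"])
cv2.imwrite("pics/w24z.png",cv2.resize(W["color"][80:330,190:320],(312,600),interpolation=cv2.INTER_CUBIC))
o=get_obs();print(o["ee_pos"],o["tcp_rot"],o["wrist_force"],o["opening"])
print(proj(W,[.461,-.029,.062]),proj(W,[.5705,-.0633,.062]))
E
```

```text
time: 22.45
ee_pos: [0.5165, -0.0575, 0.1216]
tcp_rot: [-179.6, 0.1, 72.8]
wrist_force: [0.3, 0.8, -1.9]
opening: 0.0112
time: 22.85
ee_pos: [0.5157, -0.0445, 0.1215]
tcp_rot: [-179.6, 0.1, 72.8]
wrist_force: [0.1, 0.0, -2.7]
opening: 0.0111
[ 0.5157 -0.0446  0.1214] [-179.59      0.0853   72.7333] [-1.1647  0.4433 -1.9892] 0.010773002843155997
[251.1498 127.4968] [251.1917 264.3488]
```

View pics/w24.png

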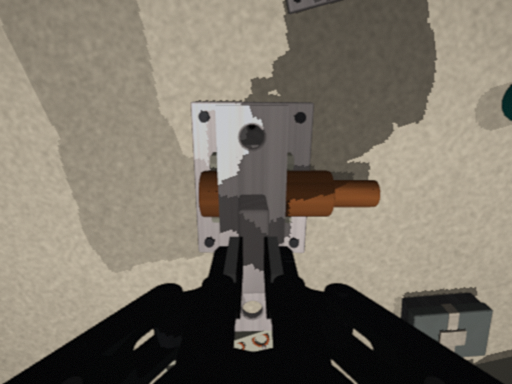

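View pics/w24z.png

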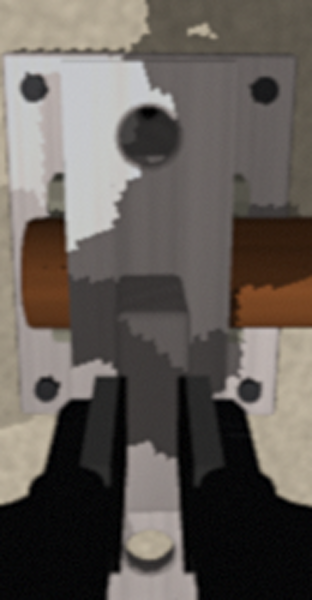

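The thread shows inside the near hole at (252,126). I'll lower to a 20 mm gap.

```bash
python3 -m handwheel '[[1,0,0,-0.008,0],[1,0,0,-0.016,0],[1,0,0,-0.023,0],[1,0,0,-0.03,0],[1,0,0,-0.03,0]]' 60; python3 -m handwheel '[[1,0,0,0,0],[1,0,0,0,0]]'; python3 - <<'E'
from h import *
np.set_printoptions(precision=4,suppress=True)
W=cam("wrist");cv2.imwrite("pics/w25.png",W["color"])
z=lambda im,x,y,n:cv2.resize(im[y:y+n,x:x+n],(380,380),interpolation=cv2.INTER_CUBIC)
S=cam("scene");D=cam("side")
cv2.imwrite("pics/w25z.png",np.hstack([z(W["color"],234,112,38),z(W["color"],232,290,38)]))
cv2.imwrite("pics/sd25.png",np.hstack([z(S["color"],225,150,64),z(D["color"],220,155,64)]))
o=get_obs();print(o["ee_pos"],o["tcp_rot"],o["wrist_force"],o["opening"])
E
```

```text
time: 23.4
ee_pos: [0.515, -0.0446, 0.0899]
tcp_rot: [-179.5, 0.1, 72.7]
wrist_force: [0.9, 0.6, -1.6]
opening: 0.0112
time: 23.6
ee_pos: [0.515, -0.0446, 0.0901]
tcp_rot: [-179.5, 0.1, 72.7]
wrist_force: [-0.3, 0.6, -2.1]
opening: 0.0109
[ 0.5152 -0.0446  0.0903] [-179.5047    0.1031   72.7324] [-0.1172 -0.5255 -0.8774] 0.011110478373213776
```

View pics/w25z.png

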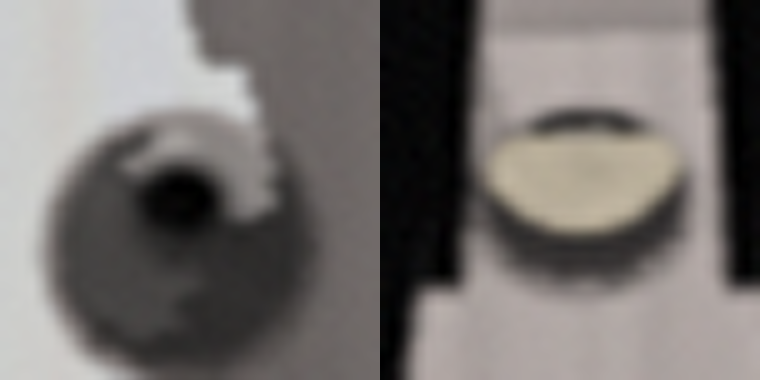

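View pics/sd25.png

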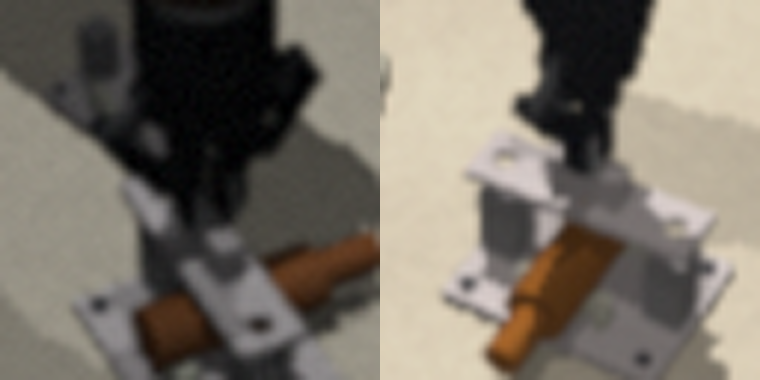

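```bash
python3 - <<'E'
from h import *
np.set_printoptions(precision=4,suppress=True)
W=cam("wrist");S=cam("scene");D=cam("side");o=get_obs();e=o["ee_pos"];print(e)
zt=e[2]-.0033
for _ in (1,):
    a=pl(W,(251.6,135.7),zt);b=pl(W,(252.1,309.1),zt);t=pl(W,(251.6,131.6),.062)
print("hole near",a,"far",b,"ctr",(a+b)/2,"| thread near W",t,"diff",t-a)
n=np.array([.4617,-.0284]);f=np.array([.571,-.0635])
print("SD threads - holes",n-a[:2],f-b[:2])
z=lambda im,x,y,n:cv2.resize(im[y:y+n,x:x+n],(380,380),interpolation=cv2.INTER_CUBIC)
cv2.imwrite("pics/sd26.png",np.hstack([z(S["color"],250,185,38),z(D["color"],225,165,38)]))
cv2.imwrite("pics/sd26b.png",z(D["color"],255,173,38))
E
```

```text
[ 0.5151 -0.0446  0.0902]
hole near [ 0.4597 -0.0281  0.0869] far [ 0.5707 -0.0626  0.0869] ctr [ 0.5152 -0.0454  0.0869] | thread near W [ 0.4601 -0.0284  0.062 ] diff [ 0.0004 -0.0003 -0.0249]
SD threads - holes [ 0.002  -0.0003] [ 0.0003 -0.0009]
```

View pics/sd26.png

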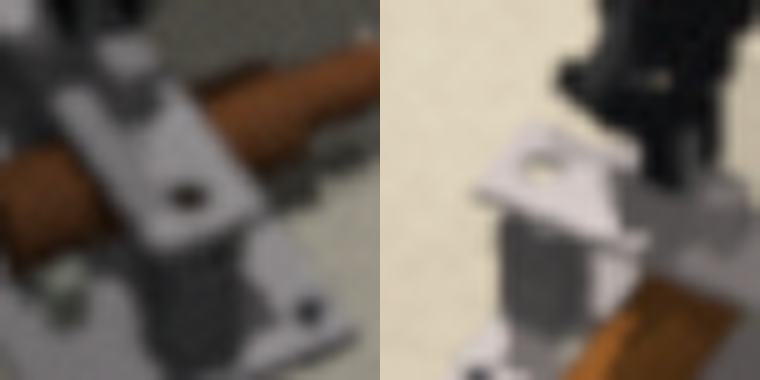

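View pics/sd26b.png

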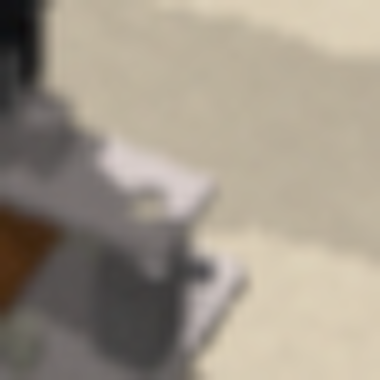

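```bash
python3 -m handwheel '[[1,0.0005,-0.0004,0.0012,0],[1,0.0005,-0.0004,0.0012,0],[1,0.0005,-0.0004,0.0012,0],[1,0.0005,-0.0004,0.0012,0],[1,0.0005,-0.0004,0.0012,0]]' 60; python3 - <<'E'
from h import *
np.set_printoptions(precision=4,suppress=True)
o=get_obs();e=o["ee_pos"];print(e,o["tcp_rot"],o["wrist_force"],o["opening"],abs(o["qd"]).max(),o["time"])
W=cam("wrist");S=cam("scene");D=cam("side")
print("far hole tri S/D",tri(S,(268.2,204.1),D,(240.6,181.1)))
cv2.imwrite("pics/w27.png",W["color"]);cv2.imwrite("pics/side27.png",D["color"])
cv2.imwrite("pics/w27z.png",cv2.resize(W["color"][112:150,234:272],(400,400),interpolation=cv2.INTER_CUBIC))
E
```

```text
time: 24.4
ee_pos: [0.5156, -0.045, 0.0913]
tcp_rot: [-179.5, 0.1, 72.7]
wrist_force: [-0.4, -0.7, -0.7]
opening: 0.0107
[ 0.5156 -0.045   0.0913] [-179.4909    0.1078   72.7274] [-0.3993 -0.6664 -0.7341] 0.010670127179918772 0.07497327081090552 24.4
far hole tri S/D (array([ 0.5715, -0.0637,  0.0881]), np.float64(0.002838319636755179))
```

View pics/w27.png

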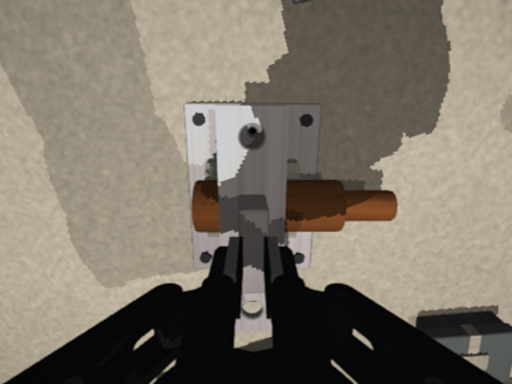

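View pics/side27.png

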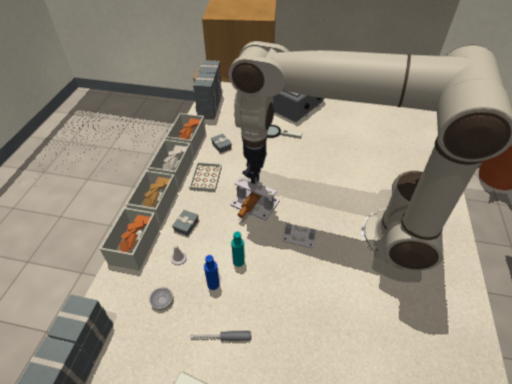

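The far hole, triangulated by the same two cameras, is at (0.5715, -0.0637), against its thread at (0.571, -0.0635). The near thread is centred in its hole to within about 1 mm. One last stillness check, then I'll hand in.

```bash
python3 -m handwheel '[[1,0,0,0,0],[1,0,0,0,0],[1,0,0,0,0]]' 60 && python3 -m handwheel '[[1,0,0,0,0],[1,0,0,0,0]]' && python3 -c "
from workcell import job_done;print(job_done())"
```

```text
time: 24.85
ee_pos: [0.5156, -0.045, 0.0913]
tcp_rot: [-179.5, 0.1, 72.7]
wrist_force: [-0.3, -1.0, -1.4]
opening: 0.0113
time: 25.05
ee_pos: [0.5156, -0.045, 0.0913]
tcp_rot: [-179.5, 0.1, 72.7]
wrist_force: [-0.5, -0.3, -2.5]
opening: 0.011
the job is handed in; nothing more can be done
None
```

The job is handed in at 25 s: the mandrel lies released in the larger cradle, and the arm is holding the keeper plate over the posts. One step went wrong on the way, and it may count against "without dropping it".

**The slip:** I carried the wooden mandrel upright to free bench and tilted it onto its side in the grip. At the very end the tang slipped out of the 20 N grip, and the tang end dropped roughly 5–10 mm onto the bench. It stayed in line and touched nothing else. I re-gripped it by the barrel with 60 N, carried it level and lowered it into the V saddles.

**Last checks:**
- **Mandrel:** it sits in both saddles, at the height expected for the axis at z 40. The barrel's middle is about 11 mm from the cradle's middle (limit 20 mm).
- **Plate:** it is held by its grip bar with its underside about 20 mm above the posts, tilted about 0.5° and still.
- **Holes:** the near thread shows whole through its hole in the wrist view, and the far hole is about 0.5 mm off its thread by the two fixed cameras. For the near post, the wrist camera gave about 0.5 mm offset and the fixed cameras about 2 mm, both inside the 4 mm allowed. I could not see the far thread directly through its hole.
- **Forces and bystanders:** the highest wrist force I saw in the readouts was about 6 N. Nothing else in view had moved.

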